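# Unload the vacuum drying chamber and close it down

### The arm

A 6-joint arm with a two-finger parallel gripper is mounted at the origin on the work surface. World frame = base frame: x ahead of the robot, y to its left, z up, the work surface at z = 0. Lengths are in mm, angles in rad, forces in N, time in s.
With the tool pointing down it reaches from about 350 to 975 mm from the base axis. Payload 17.4 kg.
Tool frame: the origin (TCP) lies at the very end of the fingers, on their centre line; the grasp point (between the pads) lies 19 mm behind it (r.grip_point_offset is the distance from the TCP to the grasp point, in mm); z points along the fingers, y is the line along which they close (so a half turn about z gives the same grasp; the last joint's range is limited). The gripper opens to 85 mm and grips with 20 to 120 N. Pads are 22 mm wide; open, the fingers measure 114 mm over their backs; the gripper's body (76 mm by 85 mm) begins 54 mm behind the grasp point. The pads swing forward as they close: fully open they stand 13 mm farther back than shut.
Start: joints at [1.121, 0.116, 1.442, -0, 1.584, -0.038], TCP at [270.183, 618.574, 231.303] pointing down, gripper open.
Joint ranges: [-2.83, 2.83], [-0.83, 2.19], [0.07, 2.5], [-1.14, 4.28], [0.01, 3], [-2.97, 2.97]. Speed limits (rad/s): [1.89, 1.89, 2.22, 3.14, 3.14, 3.14].

### API

Orientations are given as a unit quaternion [w, x, y, z].
In Python, from workcell import r, eyes, hand_in gives the robot as it stands.
- The arm moves only by the tool drive_tool, never from a script. Its argument "moves" is a list of rows, each an object with "xyz": the shift along the tool's x, y, z in m, a list of three; "turn": the turn about the tool's z in degrees. In form: [{"xyz": [tx, ty, tz], "turn": turn}, ...]. A call has 1 to 10 rows; each row shifts and turns the commanded pose from where the row before left it, along the tool's axes as they then stand; what a row does not reach is not made up. A row lasts 1/10 s, in which the tool goes at most 50 mm and 8.59 degrees, less where a joint would pass 70% of its speed; a pose out of reach is approached as far as the arm can. A call is refused whole if a number of a shift passes 0.05 or a number of a turn 8.59, either way. A call with a gripper value outside its range is refused whole. "grip" is the gripper's target within -1 to 1 (shut at 1, half-way at 0, fully open at -1), set as the call begins (left out, the last holds). The fingers move at their own pace and stop on an object; "force" is the grip in N (left out, the last holds). Time passes only in rows, so rows that do not move let the fingers close. It gives the time, the measured TCP pose, the force, the opening and the grip force at its end, in the units of the state.
- r.get_state(): the state, without advancing time (a new reading comes with each control period).
- eyes.capture(name): name is "scene" or "top" or "wrist"; returns a dict with "image" (420x560x3 uint8, red, green, blue), "fovy" (degrees; the focal length in pixels is half the picture's height over the tangent of half this angle, whatever the lens; pixels are square), "cx", "cy" (the principal point, pixels), "world_to_cam" (4x4, takes a point from world to camera coordinates). Camera axes: x right, y up, looking along -z (the intrinsics and any distortion apply to the point x, -y, -z); pixel columns grow to the right and rows downward; lengths in mm; the calibration is good to about 2 mm. The wrist camera is an equidistant fisheye: a pixel r from the principal point sees the ray r / f radians off the axis. A picture is of the moment at which its call begins. There is no depth.
- hand_in(): hands the job in; it is judged then, once.
The state is a dict: "clock": time; "joint_positions": joint angles; "qvel": joint speeds; "joint_torque": joint torques, N m; "tcp_pos": TCP position; "ee_rot": TCP orientation; "wrist_force": force on the tool from outside, world axes, zero at the start; "ft_torque": the same for the moment, N m; "grip_width": finger opening in mm; "gripper_force": force on a finger pad.
Only numpy, scipy, OpenCV 4.12 (cv2) and the standard library are available. Lean on these libraries where they do the work, as an engineer would, in place of code of your own. Each camera call takes 0.05 s, during which the arm holds its last target. There are 200 camera calls.

### The job

The drying run is over: lift all the sample tins out of the open vacuum chamber and stack them squarely in one column in the white square of the blue carrier plate, edges in line with the plate, then swing the clear cover shut onto its gasket. Tighten its four wing screws clockwise and evenly in two rounds, each in cross order (after a screw, the one diagonally opposite): in the first round bring every screw to about half of its travel, in the second turn every screw fully home. Leave the bottle, the tip box and the mouse where they are.

Things in the scene. Friction and masses are not known exactly. Their poses are not given: they have to be found in the camera images.
- chamber: vacuum drying chamber, fixed: a square aluminium base plate 240 x 240 mm whose flat top is 35 mm above the bench, with a round dark sample bed (radius 84 mm) in its middle on which the tins stand. Origin: centre of its underside, on the bench. Its x axis points roughly away from the robot (turned up to 0.12 rad), its y axis to the left, where the cover's hinge is. A gauge and a hose lie on its far (+x) side
- cover (a joint): hinge of the chamber's cover in rad: 0 = shut down on its gasket, about 1.65 to 1.85 = standing open past upright on the left (as at the start), 1.9 = stop. The cover is a white square flange 240 x 240 x 10 mm with a clear dome (radius 92 mm, 45 mm high above the flange) on it and a dark rubber gasket ring beneath; 0.8 kg. The hinge has friction and is damped: it stays where it is left near upright and sinks shut by itself once tipped below about 45 degrees
- cover_hinge (a point): a point on the hinge axis, in the middle of its length; the axis is parallel to the chamber's x axis, 128 mm left (+y) of the chamber's centre and 42 mm above the bench
- cover_handle (a point): middle of the cover's bar handle: a round steel bar 10 mm thick, 100 mm long, parallel to the hinge, 288 mm from the hinge axis and 40 mm outside the flange's edge (35 mm free between). With the cover shut it is 42 mm above the bench on the chamber's right (-y) side; with the cover open it is on top, about 0.32 m up
- plate: blue carrier plate, fixed, 120 x 120 x 8 mm, with a white 52 mm square outline in the middle of its top. Origin: centre of its underside; x and y along its edges
- plate_top (a point): centre of the blue plate's top face, inside the white square
- bottle: bystander: amber bottle, 60 mm across, 120 mm tall, origin at the centre of its underside; leave alone
- tip_box: bystander: closed pipette-tip box, blue with a clear lid, 102 x 72 x 54 mm, origin at the centre of its underside; leave alone
- mouse: bystander: black computer mouse, 105 x 58 x 32 mm, origin at the centre of its underside; leave alone
- tin1: closed square sample tin, 44 x 44 x 24 mm, aluminium with an orange lid and a white label, about 0.08 kg (any tin may be absent). Origin: centre of its underside; x and y along its edges, z up through the lid
- tin2: closed square sample tin, 44 x 44 x 24 mm, aluminium with an orange lid and a white label, about 0.08 kg (any tin may be absent). Origin: centre of its underside; x and y along its edges, z up through the lid
- tin3: closed square sample tin, 44 x 44 x 24 mm, aluminium with an orange lid and a white label, about 0.08 kg (any tin may be absent). Origin: centre of its underside; x and y along its edges, z up through the lid
- tin4: closed square sample tin, 44 x 44 x 24 mm, aluminium with an orange lid and a white label, about 0.08 kg (any tin may be absent). Origin: centre of its underside; x and y along its edges, z up through the lid
- wing_a (a joint): turn of the captive wing screw at the near right corner of the shut cover (its diagonal partner is wing_c), in rad: grows clockwise seen from above the shut cover; 0 to 0.3 at the start (loose), 1.25 = halfway, 2.5 = fully home against its stop. It turns stiffly (0.1 N m) and stays where it is left
- wing_a_grip (a point): middle of that screw's two ears, 103 mm from the chamber's centre along x and y; 68 mm above the bench when shut. The ears: 48 mm long (8 mm gap in the middle), 8 mm thick, 11 to 31 mm above the flange, over a hub 14 mm across, 13 mm high. x axis: along the ears to the red-tipped one; z: the screw's axis, up when shut. When home, the red ear points out at its corner, to a red mark on the flange
- wing_b (a joint): turn of the captive wing screw at the near left corner of the shut cover (its diagonal partner is wing_d), in rad: grows clockwise seen from above the shut cover; 0 to 0.3 at the start (loose), 1.25 = halfway, 2.5 = fully home against its stop. It turns stiffly (0.1 N m) and stays where it is left
- wing_b_grip (a point): middle of that screw's two ears, 103 mm from the chamber's centre along x and y; 68 mm above the bench when shut. The ears: 48 mm long (8 mm gap in the middle), 8 mm thick, 11 to 31 mm above the flange, over a hub 14 mm across, 13 mm high. x axis: along the ears to the red-tipped one; z: the screw's axis, up when shut. When home, the red ear points out at its corner, to a red mark on the flange
- wing_c (a joint): turn of the captive wing screw at the far left corner of the shut cover (its diagonal partner is wing_a), in rad: grows clockwise seen from above the shut cover; 0 to 0.3 at the start (loose), 1.25 = halfway, 2.5 = fully home against its stop. It turns stiffly (0.1 N m) and stays where it is left
- wing_c_grip (a point): middle of that screw's two ears, 103 mm from the chamber's centre along x and y; 68 mm above the bench when shut. The ears: 48 mm long (8 mm gap in the middle), 8 mm thick, 11 to 31 mm above the flange, over a hub 14 mm across, 13 mm high. x axis: along the ears to the red-tipped one; z: the screw's axis, up when shut. When home, the red ear points out at its corner, to a red mark on the flange
- wing_d (a joint): turn of the captive wing screw at the far right corner of the shut cover (its diagonal partner is wing_b), in rad: grows clockwise seen from above the shut cover; 0 to 0.3 at the start (loose), 1.25 = halfway, 2.5 = fully home against its stop. It turns stiffly (0.1 N m) and stays where it is left
- wing_d_grip (a point): middle of that screw's two ears, 103 mm from the chamber's centre along x and y; 68 mm above the bench when shut. The ears: 48 mm long (8 mm gap in the middle), 8 mm thick, 11 to 31 mm above the flange, over a hub 14 mm across, 13 mm high. x axis: along the ears to the red-tipped one; z: the screw's axis, up when shut. When home, the red ear points out at its corner, to a red mark on the flange

How it is judged (in metres and radians):
On the way, in this order (a step that is already met when the one before it is completed fails the run):
1. all the tins have been taken out of the chamber (horizontal distance between each of tin1, tin2, tin3, tin4 and chamber above 0.14 m), for 0.2 s.
2. the cover is shut on its gasket (value of joint cover below 0.03 rad), for 0.2 s.
3. first round: every screw is at about half of its travel (value of joint cover below 0.03 rad and value of joint each of wing_a, wing_b, wing_c, wing_d above 0.9 rad), for 0.1 s.
4. second round: every screw is fully home (value of joint cover below 0.03 rad and value of joint each of wing_a, wing_b, wing_c, wing_d above 2.3 rad), for 0.2 s.
At the end, for the whole second after the job is handed in: every tin stands upright and at rest in one column on the blue plate, within 15 mm of its centre, within 10 mm of one another and square to the plate within 0.16 rad; the cover is shut (below 0.03 rad) and all four wing screws are home (above 2.3 rad) (all of step 4 and horizontal distance between each of tin1, tin2, tin3, tin4 and plate_top below 0.015 m and z of tin1 in the frame of plate_top between -0.003 and 0.08 m and z of tin2 in the frame of plate_top between -0.003 and 0.08 m and z of tin3 in the frame of plate_top between -0.003 and 0.08 m and z of tin4 in the frame of plate_top between -0.003 and 0.08 m and horizontal distance between each of tin2, tin3, tin4 and tin1 below 0.01 m and horizontal distance between each of tin3, tin4 and tin2 below 0.01 m and horizontal distance between tin4 and tin3 below 0.01 m and (angle between the x axis of tin1 and the x axis of plate, either way round below 0.16 rad or angle between the x axis of tin1 and the y axis of plate, either way round below 0.16 rad) and (angle between the x axis of tin2 and the x axis of plate, either way round below 0.16 rad or angle between the x axis of tin2 and the y axis of plate, either way round below 0.16 rad) and (angle between the x axis of tin3 and the x axis of plate, either way round below 0.16 rad or angle between the x axis of tin3 and the y axis of plate, either way round below 0.16 rad) and (angle between the x axis of tin4 and the x axis of plate, either way round below 0.16 rad or angle between the x axis of tin4 and the y axis of plate, either way round below 0.16 rad) and angle between each of tin1, tin2, tin3, tin4's own z axis and vertical below 0.08 rad and linear speed of each of tin1, tin2, tin3, tin4 below 0.02 m/s); the robot touches nothing.
It fails at once if uneven: a screw was turned past 1.9 rad while another was still below 0.9 rad (value of joint any of wing_a, wing_b, wing_c, wing_d above 1.9 rad and value of joint any of wing_a, wing_b, wing_c, wing_d below 0.9 rad).
It fails at once if first round not in cross order: two neighbouring screws were turned past 0.9 rad while both others were still below 0.6 rad ((value of joint each of wing_a, wing_b above 0.9 rad and value of joint each of wing_c, wing_d below 0.6 rad) or (value of joint each of wing_b, wing_c above 0.9 rad and value of joint each of wing_d, wing_a below 0.6 rad) or (value of joint each of wing_c, wing_d above 0.9 rad and value of joint each of wing_a, wing_b below 0.6 rad) or (value of joint each of wing_d, wing_a above 0.9 rad and value of joint each of wing_b, wing_c below 0.6 rad)).
It fails at once if second round not in cross order: two neighbouring screws were turned past 2.2 rad while both others were still below 1.9 rad ((value of joint each of wing_a, wing_b above 2.2 rad and value of joint each of wing_c, wing_d below 1.9 rad) or (value of joint each of wing_b, wing_c above 2.2 rad and value of joint each of wing_d, wing_a below 1.9 rad) or (value of joint each of wing_c, wing_d above 2.2 rad and value of joint each of wing_a, wing_b below 1.9 rad) or (value of joint each of wing_d, wing_a above 2.2 rad and value of joint each of wing_b, wing_c below 1.9 rad)).
It fails at once if a screw was tightened before the cover was shut (value of joint cover above 0.1 rad and value of joint any of wing_a, wing_b, wing_c, wing_d above 0.7 rad).
It fails at once if the bottle, the tip box or the mouse was moved more than 30 mm (distance of any of bottle, tip_box, mouse from where it was at the start of the episode above 0.03 m).
Of tin1, tin2, tin3, tin4 only 2 to 4 are there at a start; the rules pass over those that are not, and their reading is None.
At some moment in a run one of tin1, tin2, tin3, tin4 may be knocked a few centimetres aside while the robot is not near it.
Once in a run the grip may slacken for a moment while it holds something.
It also fails if it takes over 210 s, if anything falls off the work surface, if the arm or the gripper's body presses on something with over 40 N, if the wrist force passes 120 N, or if a joint passes its speed limit or range.

## Working session

There is one attempt and no reset: what is moved stays moved. The work goes in short steps, Python scripts to look and compute and a tool call to move; the robot and the scene stay as the last step left them, time stands still between calls to the robot, and variables do not carry over. Pictures are saved under pics/ and viewed, at most 14 in all, crops included, and the job is handed in when it is done.

Besides the shell and the picture viewer there is one more tool, called as name([rows], argument=value, ...), one row to a line, values as JSON. drive_tool: Moves the arm, as the interface text tells. Its arguments: {"type":"object","properties":{"moves":{"type":"array"},"grip":{"type":"number"},"force":{"type":"number"}},"required":["moves"]}

```bash
mkdir -p pics; ls; python3 - <<'E'
from workcell import r, eyes
import cv2
for n in ["scene","top","wrist"]:
    c=eyes.capture(n); cv2.imwrite(f"pics/{n}0.png",c["image"][:,:,::-1])
    print(n,c["fovy"],c["cx"],c["cy"],c["world_to_cam"].round(3).tolist())
s=r.get_state(); print({k:(v.round(3).tolist() if hasattr(v,'round') and hasattr(v,'tolist') else v) for k,v in s.items()}, r.grip_point_offset)
E
```

```text
pics
scene 55.07325116678364 285.80991918072056 213.655950274789 [[0.053, 0.999, -0.0, -6.065], [-0.852, 0.045, 0.522, 448.293], [0.521, -0.028, 0.853, -1386.239], [0.0, 0.0, 0.0, 1.0]]
top 49.91373710393892 274.30461174061594 208.91308399048015 [[0.029, -1.0, -0.003, -44.232], [0.995, 0.029, 0.099, -576.946], [-0.099, -0.006, 0.995, -1360.673], [0.0, 0.0, 0.0, 1.0]]
wrist 65.70646984690485 280.33084876994315 208.7220717682394 [[0.401, 0.916, -0.0, -674.498], [-0.879, 0.384, -0.282, 36.252], [-0.259, 0.114, 0.959, -378.545], [0.0, 0.0, 0.0, 1.0]]
{'clock': 0.15, 'joint_positions': [1.121, 0.116, 1.442, -0.0, 1.584, -0.038], 'qvel': [-0.0, -0.001, -0.003, -0.0, -0.001, -0.0], 'joint_torque': [-0.001, -73.25, -63.285, -0.0, 0.005, 0.0], 'tcp_pos': [270.109, 618.435, 230.72], 'ee_rot': [-0.0, 0.204, 0.979, -0.0], 'wrist_force': [0.008, 0.504, 0.266], 'ft_torque': [-0.006, -0.03, 0.02], 'gripper_force': 0.0, 'grip_width': 85.04642172953423} 18.700000000000003
```

View pics/top0.png

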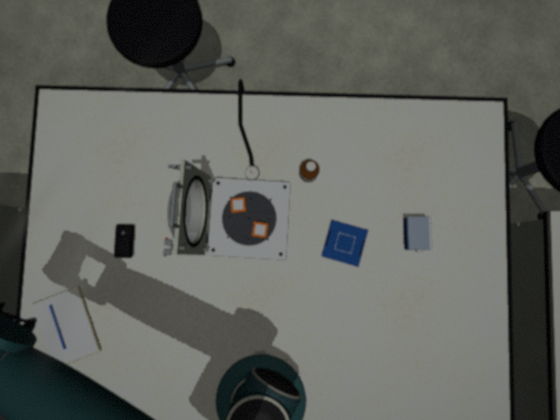

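View pics/scene0.png

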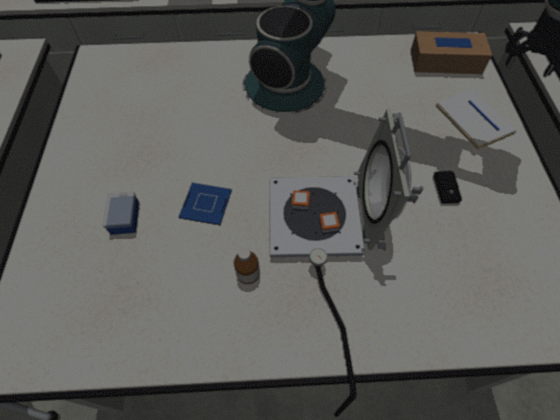

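The top view shows two tins, at (238,205) and (260,230), on the chamber bed. The chamber is centred near (250,218), the blue plate is at (345,243), the bottle at (309,170), and the open cover stands at x≈190 px. In the scene view the handle is on top, near (403,150).

```bash
cat > h.py <<'E'
from workcell import r, eyes, hand_in
import numpy as np, cv2
from scipy.spatial.transform import Rotation as R
def cap(n, save=None):
    c=eyes.capture(n); c["n"]=n
    c["f"]=210/np.tan(np.radians(c["fovy"])/2); c["T"]=np.array(c["world_to_cam"])
    if save: cv2.imwrite(f"pics/{save}.png",c["image"][:,:,::-1])
    return c
def ray(c,uv):
    d=(np.array(uv,float)-[c["cx"],c["cy"]])/c["f"]
    if c["n"]=="wrist":
        t=np.hypot(*d); k=np.sin(t)/t if t>1e-9 else 1; v=np.array([d[0]*k,-d[1]*k,-np.cos(t)])
    else: v=np.array([d[0],-d[1],-1])
    M=c["T"][:3,:3]; return -M.T@c["T"][:3,3], M.T@v
def onz(c,uv,z):
    o,v=ray(c,uv); return o+v*(z-o[2])/v[2]
def proj(c,p):
    q=c["T"][:3,:3]@np.array(p,float)+c["T"][:3,3]; q=np.array([q[0],-q[1],-q[2]])
    if c["n"]=="wrist":
        s=np.hypot(q[0],q[1]); k=np.arctan2(s,q[2])/max(s,1e-9)
    else: k=1/q[2]
    return np.array([c["cx"]+c["f"]*k*q[0],c["cy"]+c["f"]*k*q[1]])
def tri(c1,u1,c2,u2):
    (a,v),(b,w)=ray(c1,u1),ray(c2,u2)
    s=np.linalg.lstsq(np.c_[v,-w],b-a,rcond=None)[0]; p,q=a+s[0]*v,b+s[1]*w
    return (p+q)/2,np.linalg.norm(p-q)
def sq(c,mask,z,amin=40):
    "square blobs -> world centre at height z, angle mod 90deg, side lengths"
    out=[]
    for k in cv2.findContours(mask.astype(np.uint8),cv2.RETR_EXTERNAL,cv2.CHAIN_APPROX_NONE)[0]:
        if cv2.contourArea(k)<amin: continue
        P=np.array([onz(c,u,z)[:2] for u in k[:,0,:]],np.float32)
        (x,y),(w,h),a=cv2.minAreaRect(P); out.append((round(x,1),round(y,1),round(w,1),round(h,1),round(a%90,1)))
    return out
def hsv(c): return cv2.cvtColor(c["image"],cv2.COLOR_RGB2HSV).astype(int)
def orange(c): H=hsv(c); return (H[...,0]<18)&(H[...,1]>120)&(H[...,2]>90)
def blue(c): H=hsv(c); return (H[...,0]>100)&(H[...,0]<125)&(H[...,1]>150)&(H[...,2]>60)
def st():
    s=r.get_state(); print(round(s["clock"],2),s["tcp_pos"].round(1),R.from_quat(np.roll(s["ee_rot"],-1)).as_matrix().round(3).tolist(),np.round(s["wrist_force"],1),round(s["grip_width"],1)); return s
E
python3 - <<'E'
from h import *
for n in("top","scene"):
    c=cap(n); print(n,"tins",sq(c,orange(c),59),"plate",sq(c,blue(c),8))
    H=hsv(c); im=c["image"]
    dark=(H[...,2]<100); white=(H[...,2]>0)
    pts={"top":[(212,178),(291,181),(288,260),(209,257)],"scene":[(269,178),(360,176),(363,255),(270,256)]}[n]
    print(np.array([onz(c,p,35)[:2] for p in pts]).round(0).tolist())
st()
E
python3 - <<'E'
import cv2,sys
sys.path.insert(0,'.')
a=cv2.imread('pics/top0.png')[150:270,150:390]; b=cv2.imread('pics/scene0.png')[100:290,250:450]
a=cv2.resize(a,None,fx=3.2,fy=3.2,interpolation=3)[:, :768]; b=cv2.resize(b,None,fx=3,fy=3,interpolation=3)
cv2.imwrite('pics/ta.png',a); cv2.imwrite('pics/sb.png',b)
E
```

```text
top tins [(512.2, 14.7, 44.4, 44.9, 82.5), (585.4, 83.2, 44.7, 43.6, 7.4)] plate [(481.3, -247.1, 111.3, 111.2, 75.6)]
[[668.0, 168.0], [665.0, -76.0], [423.0, -73.0], [425.0, 166.0]]
scene tins [(585.2, 85.7, 43.2, 43.3, 5.4), (512.4, 16.6, 42.4, 42.0, 85.3)] plate [(483.2, -243.7, 112.8, 113.9, 75.7), (-178.2, 635.3, 120.5, 41.0, 86.9)]
[[427.0, -64.0], [433.0, 193.0], [678.0, 163.0], [668.0, -69.0]]
0.25 [270.2 618.5 231. ] [[-0.916, 0.4, -0.0], [0.4, 0.916, -0.0], [-0.0, -0.001, -1.0]] [-0.3  0.9  0.1] 85.0
```

View pics/sb.png

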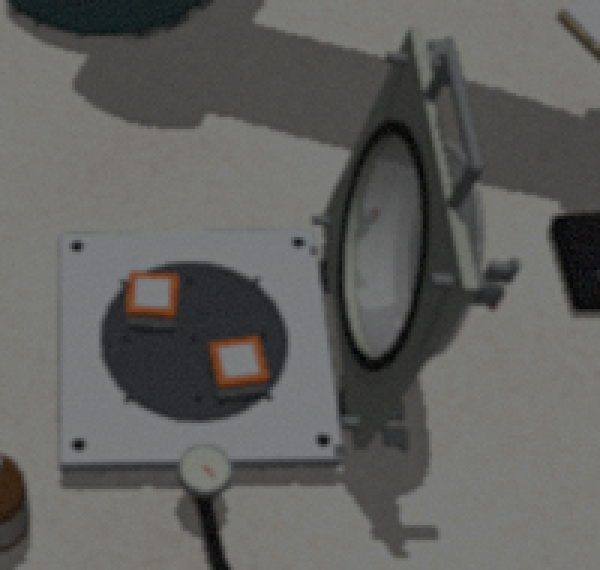

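View pics/ta.png

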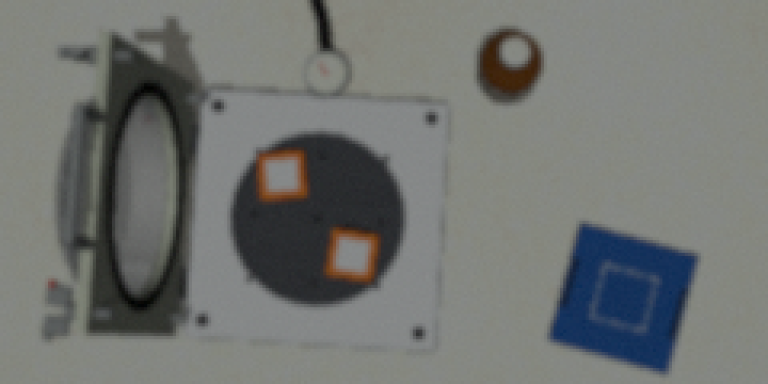

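The zoomed views show the four plate holes clearly. In full-picture pixels they are at (218,183), (285,187), (213,250) and (281,254) in top, and (276,182), (349,181), (357,247) and (276,248) in scene. Both tins are nearly square to the axes.

```bash
cat >> h.py <<'E'
def plan(x,y,z,ang,n_sym=2):
    """turn (deg) about tool z and the shift (tool axes after turn, m) to reach tcp xyz with tool y at ang deg (mod 180)"""
    s=r.get_state(); M=R.from_quat(np.roll(s["ee_rot"],-1)).as_matrix()
    a=np.degrees(np.arctan2(M[1,1],M[0,1])); t=(a-ang+90)%180-90
    M2=M@R.from_euler('z',t,degrees=True).as_matrix()
    d=M2.T@(np.array([x,y,z])-s["tcp_pos"])
    print("t=%.2f tcp"%s["clock"],s["tcp_pos"].round(1),"y-ang %.2f j6 %.2f"%(a,s["joint_positions"][5]),"w %.1f F"%s["grip_width"],np.round(s["wrist_force"],1),"-> TURN %.2f SHIFT"%t,(d/1000).round(4)); return t,d
E
python3 - <<'E'
from h import *
P={"top":[(213.1,250),(280.9,254.1),(284.7,186.9),(218.1,182.8)],"scene":[(349.3,181),(275.7,182),(276,248),(357.3,246.7)]}
for n in P:
    c=cap(n); q=np.array([onz(c,p,35)[:2] for p in P[n]]); ctr=q.mean(0)
    d=np.r_[q[3]-q[0],q[2]-q[1]].reshape(2,2).mean(0); e=(q[0]+q[3]-q[1]-q[2])/2
    print(n,q.round(0).tolist(),ctr.round(1),np.degrees(np.arctan2(d[1],d[0])),np.degrees(np.arctan2(-e[0],e[1])),np.hypot(*d),np.hypot(*e))
    print("tins",sq(c,orange(c),60))
plan(512,16,230,84)
E
```

```text
top [[447.0, 155.0], [440.0, -51.0], [646.0, -57.0], [653.0, 148.0]] [546.6  48.5] -1.740239854515599 -1.8319879102942667 206.4826801969022 206.01618908164681
tins [(511.6, 14.5, 44.1, 44.9, 83.8), (585.1, 82.2, 45.4, 42.2, 2.2)]
scene [[449.0, 160.0], [441.0, -46.0], [647.0, -53.0], [654.0, 153.0]] [547.8  53.4] -2.0938893868940096 -2.063204549458085 205.31508070880642 205.86223810366852
tins [(585.9, 85.6, 42.7, 42.9, 5.4), (513.0, 16.5, 42.4, 42.0, 85.3)]
t=0.35 tcp [270.2 618.5 231.2] y-ang 66.41 j6 -0.04 w 85.6 F [-1.3 -0.2 -0. ] -> TURN -17.59 SHIFT [-0.3035 -0.574   0.0012]
```

drive_tool([
  {"xyz": [0,0,-0.045],"turn": -8.5},
  {"xyz": [0,0,-0.045],"turn": -8.5},
  {"xyz": [0,0,-0.045],"turn": -0.6},
  {"xyz": [0,0,-0.045],"turn": 0},
  {"xyz": [-0.0233,-0.0442,0],"turn": 0},
  {"xyz": [-0.0233,-0.0442,0],"turn": 0},
  {"xyz": [-0.0233,-0.0442,0],"turn": 0},
  {"xyz": [-0.0233,-0.0442,0],"turn": 0},
  {"xyz": [-0.0233,-0.0442,0],"turn": 0},
  {"xyz": [-0.0233,-0.0442,0],"turn": 0},
], grip=-1)

```text
clock: 1.35
tcp_pos: [381.7, 338.3, 411.4]
ee_rot: [0.0, 0.052, 0.999, 0.0]
wrist_force: [0.8, 0.1, -0.4]
grip_width: 85.3
gripper_force: 0.0
```

drive_tool([
  {"xyz": [-0.0233,-0.0442,0],"turn": 0},
  {"xyz": [-0.0233,-0.0442,0],"turn": 0},
  {"xyz": [-0.0233,-0.0442,0],"turn": 0},
  {"xyz": [-0.0233,-0.0442,0],"turn": 0},
  {"xyz": [-0.0233,-0.0442,0],"turn": 0},
  {"xyz": [-0.0233,-0.0442,0],"turn": 0},
  {"xyz": [-0.0233,-0.0442,0.02],"turn": 0},
  {"xyz": [0,0,0.045],"turn": 0},
  {"xyz": [0,0,0.045],"turn": 0},
  {"xyz": [0,0,0.045],"turn": 0},
])

```text
clock: 2.35
tcp_pos: [510.0, 18.2, 256.1]
ee_rot: [0.0, 0.053, 0.999, 0.0]
wrist_force: [1.2, -0.1, -0.0]
grip_width: 85.3
gripper_force: 0.0
```

```bash
python3 - <<'E'
from h import *
c=cap("wrist","w1"); print(sq(c,orange(c),60)); plan(512,16,150,84)
c=cap("top");print(sq(c,orange(c),60))
E
```

```text
[(581.2, 84.8, 42.8, 42.8, 5.7), (510.7, 17.1, 43.1, 42.6, 82.0)]
t=2.40 tcp [508.1  18.5 248.1] y-ang 83.97 j6 -1.48 w 85.6 F [ 0.8 -0.  -8.5] -> TURN -0.03 SHIFT [-0.005 -0.002  0.098]
[(-33.0, 580.9, 36.1, 236.7, 1.7)]
```

View pics/w1.png

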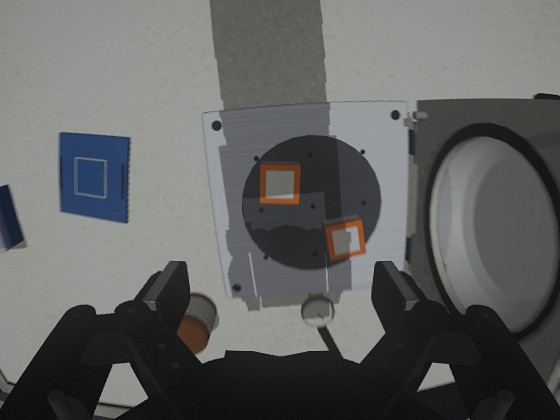

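The wrist view shows the tins at (280,184) and (346,240) px, with the open fingers straddling the near tin's line. The two measurements agree.

drive_tool([
  {"xyz": [0,0,0.045],"turn": 0},
  {"xyz": [0,0,0.045],"turn": 0},
  {"xyz": [0,0,0.045],"turn": 0.5},
  {"xyz": [0,0,0],"turn": 0},
  {"xyz": [0,0,0],"turn": 0},
])

```text
clock: 2.95
tcp_pos: [511.1, 18.8, 125.6]
ee_rot: [0.001, 0.056, 0.998, 0.0]
wrist_force: [-0.0, 0.4, 1.0]
grip_width: 85.5
gripper_force: 0.0
```

```bash
python3 - <<'E'
from h import *
c=cap("wrist"); print(sq(c,orange(c),60)); plan(511.5,16.5,39,83)
E
```

```text
[(585.0, 74.9, 42.7, 23.8, 6.5), (511.0, 17.0, 43.4, 42.8, 82.3)]
t=3.00 tcp [511.6  18.8 126.6] y-ang 83.52 j6 -1.47 w 85.4 F [0.5 0.1 0.6] -> TURN 0.52 SHIFT [ 0.0001 -0.0023  0.0876]
```

drive_tool([
  {"xyz": [0,-0.002,0.03],"turn": 0.7},
  {"xyz": [0,0,0.03],"turn": 0},
  {"xyz": [0,0,0.018],"turn": 0},
  {"xyz": [0,0,0.006],"turn": 0},
  {"xyz": [0,0,0],"turn": 0},
])

```text
clock: 3.5
tcp_pos: [511.0, 16.8, 40.7]
ee_rot: [0.001, 0.063, 0.998, 0.0]
wrist_force: [0.5, -0.6, 0.4]
grip_width: 85.5
gripper_force: 0.0
```

drive_tool([
  {"xyz": [0,0,0],"turn": 0},
  {"xyz": [0,0,0],"turn": 0},
  {"xyz": [0,0,0],"turn": 0},
  {"xyz": [0,0,0],"turn": 0},
  {"xyz": [0,0,0],"turn": 0},
  {"xyz": [0,0,0],"turn": 0},
], grip=1, force=50)

```text
clock: 4.1
tcp_pos: [510.5, 16.7, 40.1]
ee_rot: [0.001, 0.063, 0.998, 0.0]
wrist_force: [-2.7, 0.3, 8.1]
grip_width: 43.1
gripper_force: 51.7
```

drive_tool([
  {"xyz": [0,0,-0.02],"turn": 0},
  {"xyz": [0,0,-0.04],"turn": 0},
  {"xyz": [0,0,-0.04],"turn": 0},
  {"xyz": [0,0,0],"turn": 0},
])

```text
clock: 4.5
tcp_pos: [511.9, 16.8, 144.8]
ee_rot: [0.004, 0.063, 0.998, 0.0]
wrist_force: [0.6, -0.9, 0.3]
grip_width: 42.9
gripper_force: 51.1
```

```bash
python3 - <<'E'
from h import *
c=cap("wrist"); b=blue(c); print(sq(c,orange(c),60),sq(c,b,8,500)); plan(482,-245,150,75.6)
c=cap("top"); print("plate",sq(c,blue(c),8,500))
E
```

```text
[(582.2, 91.1, 43.3, 30.8, 5.7), (573.4, 8.8, 79.7, 80.0, 82.7)] [(479.3, -243.8, 116.5, 118.1, 75.8)]
t=4.55 tcp [511.1  16.8 141.8] y-ang 82.81 j6 -1.46 w 42.5 F [ 0.8  0.  -2.4] -> TURN 7.21 SHIFT [-0.037  -0.2608 -0.0083]
plate [(481.4, -247.1, 111.3, 111.0, 75.6)]
```

drive_tool([
  {"xyz": [0,0,0],"turn": 7.2},
  {"xyz": [-0.006,-0.043,0],"turn": 0},
  {"xyz": [-0.006,-0.043,0],"turn": 0},
  {"xyz": [-0.006,-0.043,0],"turn": 0},
  {"xyz": [-0.006,-0.043,0],"turn": 0},
  {"xyz": [-0.006,-0.043,0],"turn": 0},
  {"xyz": [-0.006,-0.045,0],"turn": 0},
  {"xyz": [0,0,0],"turn": 0},
  {"xyz": [0,0,0],"turn": 0},
  {"xyz": [0,0,0],"turn": 0},
])

```text
clock: 5.6
tcp_pos: [479.9, -243.2, 137.7]
ee_rot: [-0.001, 0.125, 0.992, 0.0]
wrist_force: [0.7, 0.9, -0.4]
grip_width: 42.9
gripper_force: 51.3
```

```bash
python3 - <<'E'
from h import *
c=cap("wrist","w2"); print(sq(c,orange(c),160-14),sq(c,blue(c),8,500)); plan(480.5,-245,14,75.6)
E
```

```text
[(486.3, -245.1, 46.7, 47.1, 75.3)] [(477.0, -233.8, 27.5, 35.1, 76.7), (495.6, -208.4, 68.4, 27.9, 13.8), (462.4, -273.6, 31.8, 102.5, 53.8)]
t=5.65 tcp [ 480.1 -243.   138. ] y-ang 75.66 j6 -1.84 w 42.8 F [ 0.9 -0.2 -1.6] -> TURN 0.06 SHIFT [-0.001  -0.0019  0.124 ]
```

View pics/w2.png

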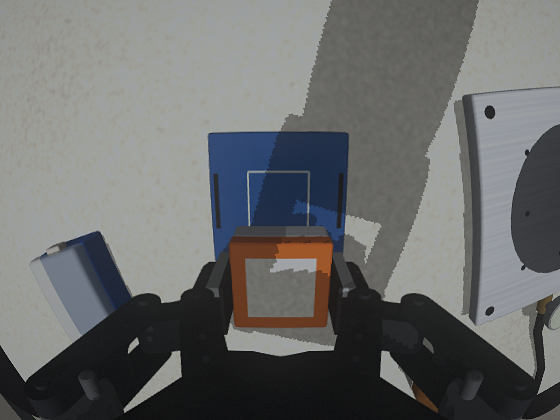

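The wrist view shows the tin held at (281,278). The plate's near edge runs (208,133)–(348,133), and the white square's near edge (248,172)–(309,172).

```bash
python3 - <<'E'
from h import *
c=cap("wrist")
for p,q,L in(((248,171.5),(309.5,171.5),26),((208.5,133),(348,133),60)):
    a,b=onz(c,p,8)[:2],onz(c,q,8)[:2]; e=(b-a)/np.hypot(*(b-a)); n=np.array([e[1],-e[0]]); n*=np.sign(n[0])
    print(np.hypot(*(b-a)),(a+b)/2+L*n,np.degrees(np.arctan2(e[1],e[0])))
E
```

```text
52.346369404613085 [ 481.01471653 -244.76529145] 75.59742571633313
117.76561848516512 [ 481.27715281 -245.34398354] 75.56793794140592
```

drive_tool([
  {"xyz": [-0.001,-0.002,0.04],"turn": 0},
  {"xyz": [0,0,0.04],"turn": 0},
  {"xyz": [0,0,0.03],"turn": 0},
  {"xyz": [0,0,0.012],"turn": 0},
  {"xyz": [0,0,0],"turn": 0},
  {"xyz": [0,0,0],"turn": 0},
])

```text
clock: 6.3
tcp_pos: [481.3, -246.1, 18.0]
ee_rot: [0.001, 0.125, 0.992, -0.0]
wrist_force: [-0.0, 0.8, 0.0]
grip_width: 42.9
gripper_force: 51.3
```

```bash
python3 - <<'E'
from h import *
plan(481,-245,13,75.6)
E
```

```text
t=6.30 tcp [ 481.3 -246.1   18. ] y-ang 75.64 j6 -1.84 w 42.9 F [-0.   0.8  0. ] -> TURN 0.04 SHIFT [0.0006 0.001  0.005 ]
```

drive_tool([
  {"xyz": [0,0.001,0.0025],"turn": 0},
  {"xyz": [0,0,0.0022],"turn": 0},
  {"xyz": [0,0,0],"turn": 0},
  {"xyz": [0,0,0],"turn": 0},
])

```text
clock: 6.7
tcp_pos: [481.4, -245.4, 13.1]
ee_rot: [0.001, 0.125, 0.992, -0.0]
wrist_force: [-0.7, 2.5, 5.6]
grip_width: 43.0
gripper_force: 52.1
```

drive_tool([
  {"xyz": [0,0,0],"turn": 0},
  {"xyz": [0,0,0],"turn": 0},
  {"xyz": [0,0,0],"turn": 0},
  {"xyz": [0,0,0],"turn": 0},
  {"xyz": [0,0,-0.02],"turn": 0},
  {"xyz": [0,0,-0.04],"turn": 0},
  {"xyz": [0,0,-0.05],"turn": 0},
  {"xyz": [0,0,-0.05],"turn": 0},
  {"xyz": [0,0,0],"turn": 0},
], grip=-1)

```text
clock: 7.6
tcp_pos: [482.8, -246.3, 179.6]
ee_rot: [0.004, 0.125, 0.992, -0.002]
wrist_force: [0.5, -0.2, -0.1]
grip_width: 85.4
gripper_force: 0.0
```

```bash
python3 - <<'E'
from h import *
c=cap("wrist"); print(sq(c,orange(c),32,300)); plan(584,84,160,95.5)
c=cap("top"); print(sq(c,orange(c),60)); c=cap("scene"); print(sq(c,orange(c),60))
E
```

```text
[(481.8, -245.6, 43.2, 42.1, 74.2)]
t=7.65 tcp [ 481.9 -245.9  175.8] y-ang 75.60 j6 -1.84 w 85.4 F [ 0.1 -0.3 -1.1] -> TURN -19.90 SHIFT [-0.1331  0.3186  0.0154]
[(-33.0, 580.8, 36.1, 236.8, 1.7), (585.1, 83.7, 45.5, 45.2, 2.1)]
[(586.4, 86.2, 44.6, 44.5, 5.2)]
```

drive_tool([
  {"xyz": [0,0,0],"turn": -8.5},
  {"xyz": [0,0,0],"turn": -8.5},
  {"xyz": [0,0,0],"turn": -2.9},
  {"xyz": [-0.017,0.04,0],"turn": 0},
  {"xyz": [-0.017,0.04,0],"turn": 0},
  {"xyz": [-0.017,0.04,0],"turn": 0},
  {"xyz": [-0.017,0.04,0],"turn": 0},
  {"xyz": [-0.017,0.04,0],"turn": 0},
  {"xyz": [-0.017,0.04,0],"turn": 0},
  {"xyz": [-0.017,0.04,0],"turn": 0},
])

```text
clock: 8.75
tcp_pos: [572.1, 46.7, 170.2]
ee_rot: [-0.001, -0.048, 0.999, -0.0]
wrist_force: [1.0, -1.0, 0.5]
grip_width: 85.1
gripper_force: 0.0
```

drive_tool([
  {"xyz": [-0.015,0.038,0],"turn": 0},
  {"xyz": [0,0,0.03],"turn": 0},
  {"xyz": [0,0,0],"turn": 0},
  {"xyz": [0,0,0],"turn": 0},
  {"xyz": [0,0,0],"turn": 0},
])

```text
clock: 9.25
tcp_pos: [583.8, 83.4, 142.7]
ee_rot: [0.0, -0.048, 0.999, -0.0]
wrist_force: [0.6, -0.2, 0.0]
grip_width: 85.0
gripper_force: 0.0
```

```bash
python3 - <<'E'
from h import *
c=cap("wrist"); t=sq(c,orange(c),60,300); print(t); plan(585,84.5,40,95.5)
E
```

```text
[(708.1, -152.1, 41.7, 67.1, 47.6), (584.2, 85.7, 43.0, 43.4, 5.4)]
t=9.30 tcp [583.9  83.5 143. ] y-ang 95.44 j6 -1.57 w 85.4 F [-0.   0.   0.3] -> TURN -0.06 SHIFT [-0.0011  0.0009  0.103 ]
```

drive_tool([
  {"xyz": [-0.0005,0.0015,0.04],"turn": 0},
  {"xyz": [0,0,0.04],"turn": 0},
  {"xyz": [0,0,0.016],"turn": 0},
  {"xyz": [0,0,0.006],"turn": 0},
  {"xyz": [0,0,0],"turn": 0},
])

```text
clock: 9.8
tcp_pos: [584.5, 85.5, 41.0]
ee_rot: [0.0, -0.048, 0.999, 0.0]
wrist_force: [0.6, 0.3, 0.5]
grip_width: 85.3
gripper_force: 0.0
```

drive_tool([
  {"xyz": [0,0,0],"turn": 0},
  {"xyz": [0,0,0],"turn": 0},
  {"xyz": [0,0,0],"turn": 0},
  {"xyz": [0,0,0],"turn": 0},
  {"xyz": [0,0,0],"turn": 0},
  {"xyz": [0,0,0],"turn": 0},
], grip=1, force=50)

```text
clock: 10.4
tcp_pos: [584.7, 85.8, 41.5]
ee_rot: [0.001, -0.048, 0.999, 0.0]
wrist_force: [-1.7, -0.2, 6.3]
grip_width: 42.6
gripper_force: 51.7
```

drive_tool([
  {"xyz": [0,0,-0.02],"turn": 0},
  {"xyz": [0,0,-0.04],"turn": 0},
  {"xyz": [0,0,-0.04],"turn": 0},
  {"xyz": [0,0,0],"turn": 0},
])

```text
clock: 10.8
tcp_pos: [586.2, 86.0, 146.6]
ee_rot: [0.004, -0.048, 0.999, 0.0]
wrist_force: [0.6, -0.4, -0.9]
grip_width: 42.4
gripper_force: 51.2
```

```bash
python3 - <<'E'
from h import *
plan(481,-245,140,75.6)
c=cap("top"); print(sq(c,orange(c),32)); c=cap("scene"); print(sq(c,orange(c),32))
E
```

```text
t=10.80 tcp [586.2  86.  146.6] y-ang 95.51 j6 -1.56 w 42.4 F [ 0.6 -0.4 -0.9] -> TURN 19.91 SHIFT [ 0.0196 -0.3467  0.0054]
[(-42.8, 593.6, 36.8, 241.7, 1.7), (483.8, -247.2, 43.4, 43.2, 75.7)]
[(483.1, -244.8, 43.9, 43.1, 76.0)]
```

drive_tool([
  {"xyz": [0,0,0],"turn": 8.5},
  {"xyz": [0,0,0],"turn": 8.5},
  {"xyz": [0,0,0],"turn": 2.9},
  {"xyz": [0.0024,-0.0435,0],"turn": 0},
  {"xyz": [0.0024,-0.0435,0],"turn": 0},
  {"xyz": [0.0024,-0.0435,0],"turn": 0},
  {"xyz": [0.0024,-0.0435,0],"turn": 0},
  {"xyz": [0.0024,-0.0435,0],"turn": 0},
  {"xyz": [0.0024,-0.0435,0],"turn": 0},
  {"xyz": [0.0024,-0.0435,0],"turn": 0},
])

```text
clock: 11.9
tcp_pos: [490.7, -206.3, 138.6]
ee_rot: [-0.001, 0.125, 0.992, 0.0]
wrist_force: [1.2, -0.0, -0.2]
grip_width: 42.9
gripper_force: 51.3
```

drive_tool([
  {"xyz": [0.0024,-0.0425,0],"turn": 0},
  {"xyz": [0,0,0.04],"turn": 0},
  {"xyz": [0,0,0.02],"turn": 0},
  {"xyz": [0,0,0],"turn": 0},
  {"xyz": [0,0,0],"turn": 0},
  {"xyz": [0,0,0],"turn": 0},
])

```text
clock: 12.5
tcp_pos: [479.7, -245.6, 81.2]
ee_rot: [0.001, 0.125, 0.992, -0.0]
wrist_force: [-0.5, -0.2, -0.6]
grip_width: 42.5
gripper_force: 51.3
```

```bash
python3 - <<'E'
from h import *
plan(481.7,-245.4,38.5,75.6); c=cap("wrist","w3"); print(sq(c,orange(c),32))
E
```

```text
t=12.50 tcp [ 479.7 -245.6   81.2] y-ang 75.63 j6 -1.84 w 42.5 F [-0.5 -0.2 -0.6] -> TURN 0.03 SHIFT [-0.0018  0.0007  0.0427]
[(516.3, -255.1, 66.1, 67.4, 75.6), (467.8, -242.1, 42.8, 13.0, 75.6)]
```

View pics/w3.png

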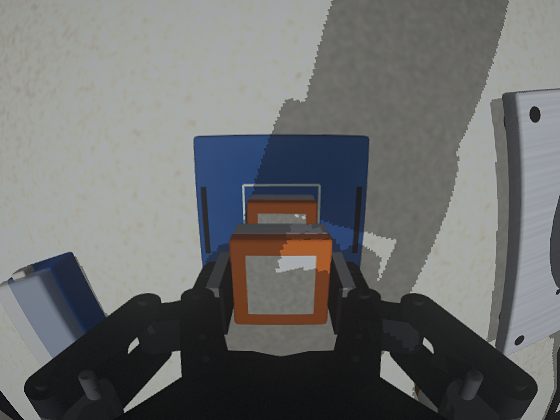

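The held tin sits at (281,278), in line with the placed tin behind it at (282,213), and the white square frames both of them.

drive_tool([
  {"xyz": [-0.0018,0.0007,0.03],"turn": 0},
  {"xyz": [0,0,0.008],"turn": 0},
  {"xyz": [0,0,0.002],"turn": 0},
  {"xyz": [0,0,0.0015],"turn": 0},
  {"xyz": [0,0,0],"turn": 0},
  {"xyz": [0,0,0],"turn": 0},
])

```text
clock: 13.15
tcp_pos: [481.4, -245.6, 39.4]
ee_rot: [0.001, 0.125, 0.992, -0.0]
wrist_force: [-0.8, -0.3, -1.3]
grip_width: 43.0
gripper_force: 57.5
```

drive_tool([
  {"xyz": [0,0,0.001],"turn": 0},
  {"xyz": [0,0,0.0007],"turn": 0},
  {"xyz": [0,0,0],"turn": 0},
  {"xyz": [0,0,0],"turn": 0},
])

```text
clock: 13.55
tcp_pos: [481.5, -245.6, 38.5]
ee_rot: [0.001, 0.125, 0.992, -0.0]
wrist_force: [-6.0, 3.6, 16.1]
grip_width: 42.4
gripper_force: 59.4
```

drive_tool([
  {"xyz": [0,0,0],"turn": 0},
  {"xyz": [0,0,0],"turn": 0},
  {"xyz": [0,0,0],"turn": 0},
  {"xyz": [0,0,0],"turn": 0},
  {"xyz": [0,0,-0.02],"turn": 0},
  {"xyz": [0,0,-0.04],"turn": 0},
  {"xyz": [0,0,-0.05],"turn": 0},
  {"xyz": [0,0,-0.05],"turn": 0},
  {"xyz": [0,0,-0.05],"turn": 0},
  {"xyz": [0,0,-0.05],"turn": 0},
], grip=-1)

```text
clock: 14.55
tcp_pos: [480.8, -245.2, 299.0]
ee_rot: [0.0, 0.125, 0.992, -0.0]
wrist_force: [-0.1, -0.4, -0.3]
grip_width: 85.3
gripper_force: 0.0
```

drive_tool([
  {"xyz": [0,0,-0.05],"turn": 0},
  {"xyz": [0,0,-0.05],"turn": 0},
  {"xyz": [0,0,-0.03],"turn": 0},
  {"xyz": [0,0,0],"turn": 0},
  {"xyz": [0,0,0],"turn": 0},
], grip=0.1)

```text
clock: 15.05
tcp_pos: [481.3, -245.5, 426.9]
ee_rot: [0.0, 0.125, 0.992, -0.0]
wrist_force: [0.0, 0.9, -1.1]
grip_width: 38.2
gripper_force: 0.0
```

```bash
python3 - <<'E'
from h import *
c=cap("wrist","w4"); print(sq(c,orange(c),56,100)); plan(547,230,400,88.1)
c=cap("top","t4"); print(sq(c,orange(c),56)); c=cap("scene","s4"); print(sq(c,orange(c),56))
E
```

```text
[(481.7, -246.2, 41.6, 41.9, 75.6)]
t=15.10 tcp [ 481.1 -245.4  425.8] y-ang 75.60 j6 -1.84 w 38.4 F [ 0.7 -0.9  0.2] -> TURN -12.50 SHIFT [-0.0501  0.4773  0.026 ]
[(-34.4, 582.7, 36.2, 237.5, 1.7)]
[]
```

```bash
python3 - <<'E'
from h import *
a,b=cap("top"),cap("scene")
p,e=tri(a,(176.6,204.7),b,(402,137.5)); print(p,e)
C=np.array([547,51.]); y=np.radians(-1.9); ex=np.array([np.cos(y),np.sin(y)]); ey=np.array([-ex[1],ex[0]])
d=p[:2]-C; print("chamber frame",d@ex,d@ey,"theta",np.degrees(np.arctan2(p[2]-42,-(d@ey-128))), np.hypot(p[2]-42,d@ey-128))
for th in (1.65,1.75,1.85):
    h=C+ey*(128-288*np.cos(th)); h=np.r_[h,42+288*np.sin(th)]; print(th,h.round(1),proj(a,h),proj(b,h))
im=b["image"][90:230,330:470]; im2=a["image"][150:270,130:270]
cv2.imwrite("pics/z5.png",cv2.hconcat([cv2.resize(im,(400,400),interpolation=3),cv2.resize(im2,(400,343),interpolation=3) if 0 else cv2.resize(a["image"][140:280,130:270],(400,400),interpolation=3)])[:,:,::-1])
E
```

```text
[552.84596795 211.70749988 324.3968367 ] 7.644647378821328
chamber frame 0.5144681004848928 160.81296956731413 theta 96.62773578595942 284.29678920491716
1.65 [552.  201.7 329.1] [178.72476322 204.56147147] [395.68785238 135.90474751]
1.75 [552.9 230.2 325.4] [167.31137721 203.99953018] [409.13166425 136.9339344 ]
1.85 [553.9 258.3 318.8] [156.49658029 203.58360521] [421.82021071 138.89251368]
```

View pics/z5.png

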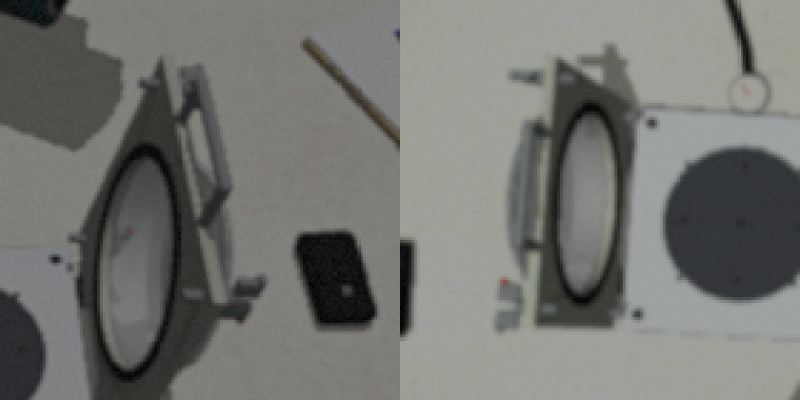

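The bar handle runs from (396,114) to (409,157) px in the scene view. In the top view it is centred near (176,204) px. That puts the cover at about 1.69 rad and the handle at y≈213, z≈328.

drive_tool([
  {"xyz": [0,0,0],"turn": -8.5},
  {"xyz": [0,0,0],"turn": -4},
  {"xyz": [-0.0056,0.046,0],"turn": 0},
  {"xyz": [-0.0056,0.046,0],"turn": 0},
  {"xyz": [-0.0056,0.046,0],"turn": 0},
  {"xyz": [-0.0056,0.046,0],"turn": 0},
  {"xyz": [-0.0056,0.046,0],"turn": 0},
  {"xyz": [-0.0056,0.046,0],"turn": 0},
  {"xyz": [-0.0056,0.046,0],"turn": 0},
  {"xyz": [-0.0056,0.046,0],"turn": 0},
], grip=-0.3)

```text
clock: 16.3
tcp_pos: [537.8, 122.9, 426.4]
ee_rot: [-0.0, 0.016, 1.0, -0.0]
wrist_force: [1.1, -1.5, 0.6]
grip_width: 55.3
gripper_force: 0.0
```

drive_tool([
  {"xyz": [-0.0056,0.046,0],"turn": 0},
  {"xyz": [-0.0056,0.046,0],"turn": 0},
  {"xyz": [0,0,0],"turn": 0},
  {"xyz": [0,0,0],"turn": 0},
  {"xyz": [0,0,0],"turn": 0},
])

```text
clock: 16.8
tcp_pos: [552.2, 211.9, 426.6]
ee_rot: [-0.0, 0.017, 1.0, -0.0]
wrist_force: [-0.0, -0.2, 0.6]
grip_width: 55.8
gripper_force: 0.0
```

```bash
python3 - <<'E'
from h import *
c=cap("wrist","w6"); plan(552,213,316,88.1)
for th in(1.6,1.65,1.7,1.75):
    y=51.2+128-288*np.cos(th); print(th,proj(c,(502,y,42+288*np.sin(th))).round(),proj(c,(602,y,42+288*np.sin(th))).round())
E
```

```text
t=16.85 tcp [552.2 211.6 426.9] y-ang 88.05 j6 -1.21 w 55.1 F [-0.1 -0.3  0.8] -> TURN -0.05 SHIFT [0.0003 0.0014 0.1109]
1.6 [245. 146.] [253. 269.]
1.65 [265. 145.] [271. 268.]
1.7 [284. 144.] [288. 267.]
1.75 [303. 144.] [305. 265.]
```

View pics/w6.png

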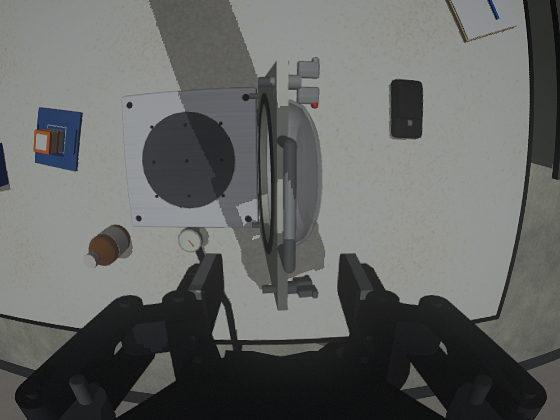

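The wrist view shows the bar at column 289, rows 142 to 268. This gives a cover angle of about 1.705 rad and a handle at y≈218, z≈327. The two stacked tins show at (45,140).

drive_tool([
  {"xyz": [0,0.0064,0],"turn": 0},
  {"xyz": [0,0,0.04],"turn": 0},
  {"xyz": [0,0,0.04],"turn": 0},
  {"xyz": [0,0,0.025],"turn": 0},
  {"xyz": [0,0,0.009],"turn": 0},
  {"xyz": [0,0,0],"turn": 0},
])

```text
clock: 17.45
tcp_pos: [552.4, 218.6, 312.4]
ee_rot: [-0.0, 0.017, 1.0, -0.0]
wrist_force: [0.0, 0.2, 0.0]
grip_width: 55.7
gripper_force: 0.0
```

drive_tool([
  {"xyz": [0,0,0],"turn": 0},
  {"xyz": [0,0,0],"turn": 0},
  {"xyz": [0,0,0],"turn": 0},
  {"xyz": [0,0,0],"turn": 0},
  {"xyz": [0,0,0],"turn": 0},
  {"xyz": [0,0,0],"turn": 0},
], grip=1, force=30)

```text
clock: 18.05
tcp_pos: [552.7, 219.0, 314.0]
ee_rot: [0.001, 0.017, 1.0, 0.0]
wrist_force: [0.1, 0.8, 5.8]
grip_width: 8.8
gripper_force: 29.3
```

```bash
python3 - <<'E'
from h import *
plan(552,213,316,88.1)
th=np.linspace(1.705,0,25); y=-288*np.cos(th); z=288*np.sin(th)
print(np.c_[th[1:],np.diff(y)/1000,-np.diff(z)/1000].round(4).tolist())
E
```

```text
t=18.05 tcp [552.7 219.  314. ] y-ang 88.11 j6 -1.20 w 8.8 F [0.1 0.8 5.8] -> TURN 0.01 SHIFT [ 0.0005 -0.006  -0.002 ]
[[1.634, -0.0204, -0.002], [1.5629, -0.0204, -0.0006], [1.4919, -0.0204, 0.0009], [1.4208, -0.0203, 0.0023], [1.3498, -0.0201, 0.0038], [1.2788, -0.0198, 0.0052], [1.2077, -0.0194, 0.0066], [1.1367, -0.0189, 0.0079], [1.0656, -0.0182, 0.0093], [0.9946, -0.0175, 0.0105], [0.9235, -0.0167, 0.0117], [0.8525, -0.0159, 0.0129], [0.7815, -0.0149, 0.014], [0.7104, -0.0139, 0.015], [0.6394, -0.0128, 0.016], [0.5683, -0.0116, 0.0168], [0.4973, -0.0104, 0.0176], [0.4262, -0.0091, 0.0183], [0.3552, -0.0078, 0.0189], [0.2842, -0.0064, 0.0194], [0.2131, -0.005, 0.0198], [0.1421, -0.0036, 0.0201], [0.071, -0.0022, 0.0203], [0.0, -0.0007, 0.0204]]
```

drive_tool([
  {"xyz": [0,-0.0204,-0.002],"turn": 0},
  {"xyz": [0,-0.0204,-0.0006],"turn": 0},
  {"xyz": [0,-0.0204,0.0009],"turn": 0},
  {"xyz": [0,-0.0203,0.0023],"turn": 0},
  {"xyz": [0,-0.0201,0.0038],"turn": 0},
  {"xyz": [0,-0.0198,0.0052],"turn": 0},
])

```text
clock: 18.65
tcp_pos: [548.7, 97.2, 304.1]
ee_rot: [0.001, 0.016, 1.0, 0.0]
wrist_force: [4.8, 2.7, 1.2]
grip_width: 8.8
gripper_force: 30.9
```

drive_tool([
  {"xyz": [0,-0.0194,0.0066],"turn": 0},
  {"xyz": [0,-0.0189,0.0079],"turn": 0},
  {"xyz": [0,-0.0182,0.0093],"turn": 0},
  {"xyz": [0,-0.0175,0.0105],"turn": 0},
  {"xyz": [0,-0.0167,0.0117],"turn": 0},
  {"xyz": [0,0,0],"turn": 0},
])

```text
clock: 19.25
tcp_pos: [545.5, 4.9, 256.4]
ee_rot: [-0.0, 0.017, 1.0, -0.001]
wrist_force: [1.9, -4.2, -1.5]
grip_width: 8.6
gripper_force: 31.0
```

```bash
python3 - <<'E'
from h import *
th=.9235; plan(552,51.2+128-288*np.cos(th),42+288*np.sin(th)-14,88.1)
E
```

```text
t=19.25 tcp [545.5   4.9 256.4] y-ang 88.00 j6 -1.57 w 8.6 F [ 1.9 -4.2 -1.5] -> TURN -0.10 SHIFT [-0.0065  0.0008 -0.0013]
```

Tracking well, so I'll continue down.

drive_tool([
  {"xyz": [0,-0.0159,0.0129],"turn": 0},
  {"xyz": [0,-0.0149,0.014],"turn": 0},
  {"xyz": [0,-0.0139,0.015],"turn": 0},
  {"xyz": [0,-0.0128,0.016],"turn": 0},
  {"xyz": [0,-0.0116,0.0168],"turn": 0},
  {"xyz": [0,-0.0104,0.0176],"turn": 0},
])

```text
clock: 19.85
tcp_pos: [542.8, -73.7, 163.4]
ee_rot: [0.0, 0.017, 1.0, -0.0]
wrist_force: [5.5, 3.5, -0.1]
grip_width: 8.3
gripper_force: 31.3
```

drive_tool([
  {"xyz": [0,-0.0091,0.0183],"turn": 0},
  {"xyz": [0,-0.0078,0.0189],"turn": 0},
  {"xyz": [0,-0.0064,0.0194],"turn": 0},
  {"xyz": [0,-0.005,0.0198],"turn": 0},
  {"xyz": [0,-0.0036,0.0198],"turn": 0},
  {"xyz": [0,-0.001,0.012],"turn": 0},
  {"xyz": [0,0,0],"turn": 0},
])

```text
clock: 20.55
tcp_pos: [541.4, -106.3, 54.0]
ee_rot: [-0.0, 0.017, 1.0, -0.0]
wrist_force: [5.8, -4.4, -6.1]
grip_width: 8.3
gripper_force: 31.1
```

drive_tool([
  {"xyz": [0,-0.001,0.012],"turn": 0},
  {"xyz": [0,0,0.01],"turn": 0},
  {"xyz": [0,0,0.004],"turn": 0},
  {"xyz": [0,0,0],"turn": 0},
  {"xyz": [0,0,0],"turn": 0},
])

```text
clock: 21.05
tcp_pos: [541.4, -107.4, 29.1]
ee_rot: [-0.0, 0.017, 1.0, -0.001]
wrist_force: [4.0, -9.9, -6.0]
grip_width: 8.4
gripper_force: 31.4
```

drive_tool([
  {"xyz": [0,0,0],"turn": 0},
  {"xyz": [0,0,0],"turn": 0},
  {"xyz": [0,0,0],"turn": 0},
  {"xyz": [0,0,0],"turn": 0},
], grip=0.3)

```text
clock: 21.45
tcp_pos: [541.7, -106.3, 30.5]
ee_rot: [-0.0, 0.016, 1.0, 0.0]
wrist_force: [0.2, -0.2, 0.4]
grip_width: 29.7
gripper_force: 0.0
```

drive_tool([
  {"xyz": [0,0,-0.04],"turn": 0},
  {"xyz": [0,0,-0.05],"turn": 0},
  {"xyz": [0,0,-0.05],"turn": 0},
  {"xyz": [0.04,0,-0.03],"turn": 0},
  {"xyz": [0.04,0,0],"turn": 0},
  {"xyz": [0.04,0.03,-0.03],"turn": 0},
  {"xyz": [0,0.04,0],"turn": 0},
  {"xyz": [0,0.04,0],"turn": 0},
  {"xyz": [0,0,0],"turn": 0},
  {"xyz": [0,0,0],"turn": 0},
])

```text
clock: 22.45
tcp_pos: [430.9, 3.7, 226.5]
ee_rot: [0.0, 0.015, 1.0, -0.0]
wrist_force: [-0.1, 0.3, 0.6]
grip_width: 29.9
gripper_force: 0.0
```

```bash
python3 - <<'E'
from h import *
c=cap("wrist","w7"); plan(444,-48,56,88.1)
H=hsv(c); red=((H[...,0]<8)|(H[...,0]>172))&(H[...,1]>130)&(H[...,2]>60)
n,l,s,ce=cv2.connectedComponentsWithStats(red.astype(np.uint8))
for i in range(1,n):
    if s[i,4]>4: print(s[i,4],ce[i].round(1),onz(c,ce[i],47)[:2].round(1),onz(c,ce[i],68)[:2].round(1))
C=np.array([547,51.]);y=np.radians(-1.9);ex=np.array([np.cos(y),np.sin(y)]);ey=np.array([-ex[1],ex[0]])
for k,sx,sy in(("a",-1,-1),("b",-1,1),("c",1,1),("d",1,-1)):
    p=C+103*sx*ex+103*sy*ey; print(k,p.round(1),proj(c,(*p,68)).round())
E
```

```text
t=22.50 tcp [431.    3.  226.4] y-ang 88.16 j6 -1.59 w 29.7 F [0.5 0.1 1.1] -> TURN 0.06 SHIFT [-0.0147 -0.0505  0.1704]
12 [217.  184.5] [426.1 -61.2] [421.7 -56.9]
21 [433.3 187.7] [435.3 171. ] [430.3 160.2]
36 [415.  208.1] [457.9 150.2] [451.5 140.7]
22 [229.1 226.9] [472.4 -52.1] [465.  -48.3]
6 [ 72.  229.5] [ 472.6 -254.1] [ 465.1 -237.2]
a [440.6 -48.5] [227. 203.]
b [447.5 157.4] [430. 204.]
c [653.4 150.5] [400. 358.]
d [646.5 -55.4] [238. 364.]
```

View pics/w7.png

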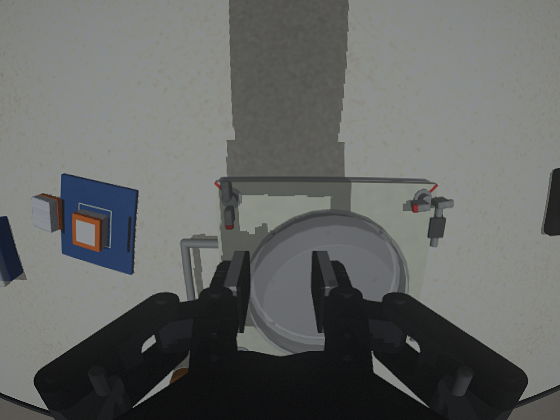

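The cover is shut, and the red tips and screws at the near corners show at (229,227) and (415,208) px. There is also something at (45,213) beside the plate, which may be a knocked tin, so I'll zoom in.

```bash
python3 - <<'E'
from h import *
im=cv2.imread("pics/w7.png"); a=cv2.resize(im[150:300,10:160],(400,400),interpolation=3)
c=cap("top","t7"); print(sq(c,orange(c),32,10),sq(c,orange(c),56,10)); b=c["image"][:,:,::-1][200:290,300:390]
d=cap("scene","s7"); print(sq(d,orange(d),32,10),sq(d,orange(d),56,10)); e=d["image"][:,:,::-1][160:250,170:260]
cv2.imwrite("pics/z8.png",cv2.hconcat([a,cv2.resize(e,(400,400),interpolation=3)]))
cv2.imwrite("pics/z8b.png",cv2.resize(b,(400,400),interpolation=3))
E
```

```text
[(-42.8, 595.1, 36.8, 238.7, 1.7), (483.7, -247.5, 42.8, 43.2, 75.7)] [(-34.4, 584.1, 36.2, 234.6, 1.7), (483.0, -243.8, 42.1, 42.4, 75.7)]
[(482.7, -245.1, 41.8, 42.4, 74.8)] [(499.0, -240.1, 40.7, 41.3, 74.8)]
```

View pics/z8.png

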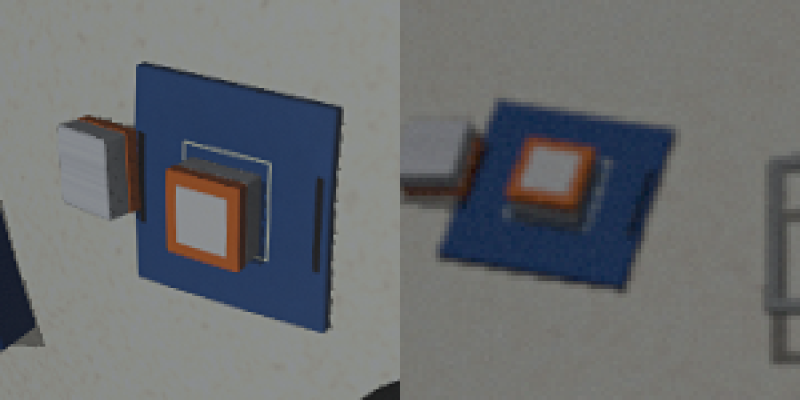

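The top tin has been knocked off the stack. It now lies upside down (bare aluminium face up, lid down) beside the plate at (42,213) px, and the lower tin is still in place. I'll look at it from close by.

```bash
python3 - <<'E'
from h import *
c=cap("wrist"); f=[(10+x/2.667,150+y/2.667) for x,y in((60,122),(105,130),(108,220),(62,200))]
print([onz(c,p,24)[:2].round(1).tolist() for p in f]); plan(470,-325,230,-14.4)
E
```

```text
[[430.5, -336.2], [436.3, -303.9], [483.8, -315.5], [472.5, -347.6]]
t=22.65 tcp [431.    2.2 226.3] y-ang 88.03 j6 -1.59 w 29.8 F [-0.1 -0.1  0.2] -> TURN -77.57 SHIFT [ 0.3072 -0.1191 -0.0037]
```

drive_tool([
  {"xyz": [-0.0072,-0.0465,0],"turn": 0},
  {"xyz": [-0.0072,-0.0465,0],"turn": 0},
  {"xyz": [-0.0072,-0.0465,0],"turn": 0},
  {"xyz": [-0.0072,-0.0465,0],"turn": 0},
  {"xyz": [-0.0072,-0.0465,0],"turn": 0},
  {"xyz": [-0.0072,-0.0465,0],"turn": 0},
  {"xyz": [-0.0072,-0.0465,0],"turn": 0},
  {"xyz": [0,0,0],"turn": 8.5},
  {"xyz": [0,0,0],"turn": 8.5},
  {"xyz": [0,0,0],"turn": 8.5},
], grip=-1)

```text
clock: 23.65
tcp_pos: [469.9, -325.4, 225.9]
ee_rot: [-0.001, 0.241, 0.971, 0.0]
wrist_force: [-0.3, 0.6, 0.6]
grip_width: 85.2
gripper_force: 0.0
```

drive_tool([
  {"xyz": [0,0,0],"turn": 8.5},
  {"xyz": [0,0,0],"turn": 8.5},
  {"xyz": [0,0,0],"turn": 8.5},
  {"xyz": [0,0,0],"turn": 8.5},
  {"xyz": [0,0,0],"turn": 8.5},
  {"xyz": [0,0,0],"turn": 8.5},
  {"xyz": [0,0,0],"turn": 8.5},
  {"xyz": [0,0,0],"turn": 8.5},
  {"xyz": [0,0,0],"turn": 8.5},
  {"xyz": [0,0,0],"turn": 0},
])

```text
clock: 24.65
tcp_pos: [470.1, -324.8, 226.2]
ee_rot: [-0.0, 0.789, 0.615, -0.0]
wrist_force: [-0.6, -0.6, 0.2]
grip_width: 85.7
gripper_force: 0.0
```

```bash
python3 - <<'E'
from h import *
c=cap("wrist","w9"); plan(458,-325,230,-14.4); print(sq(c,orange(c),32,100))
E
```

```text
t=24.70 tcp [ 470.2 -324.7  226.2] y-ang -13.78 j6 -0.41 w 85.2 F [-0.4  0.2 -0.5] -> TURN 0.62 SHIFT [-0.0033 -0.0117 -0.0038]
[]
```

View pics/w9.png

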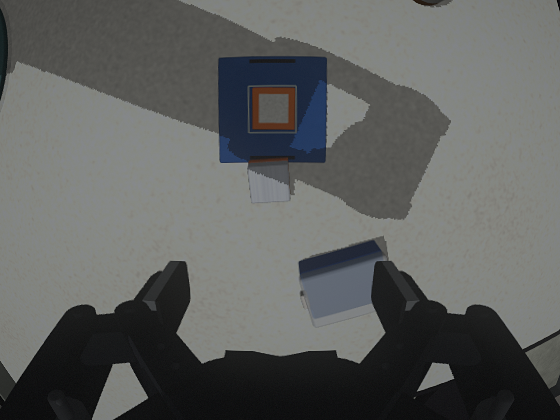

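The inverted tin's aluminium face spans (248,163) to (290,203) px, with a strip of orange lid on its plate side at row 160. I'll triangulate its tilt.

```bash
python3 - <<'E'
from h import *
c=cap("wrist"); s=r.get_state()
def pose(p,M): T=np.eye(4);T[:3,:3]=M;T[:3,3]=p;return T
M=R.from_quat(np.roll(s["ee_rot"],-1)).as_matrix(); K=c["T"]@pose(s["tcp_pos"],M)   # tool->cam
t=np.radians(88.16); ty=np.array([np.cos(t),np.sin(t),0]); tz=np.array([0,0,-1.]); M7=np.c_[np.cross(ty,tz),ty,tz]
c7=dict(c); c7["T"]=K@np.linalg.inv(pose([431,3,226.4],M7))
print("check plate corner tri",tri(c,(219,57),c7,(137.5,191)),tri(c,(219,161.5),c7,(61.5,174)))
A=[(249,203),(248,163),(290,161),(290,202)];B=[(32.5,195.7),(49.4,198.7),(50.5,232.5),(33.2,225)]
for a,b in zip(A,B): p,e=tri(c,a,c7,b); print(p.round(1),round(e,1))
print("nadir",ray(c,(280,209))[0])
a,b=onz(c,(248,157),32),onz(c,(290,157),32); print(a,b)
print([onz(c,p,24).round(1).tolist() for p in A])
E
```

```text
check plate corner tri (array([ 437.63272209, -172.52536047,    5.48547136]), np.float64(0.1338626267805167)) (array([ 407.72615309, -287.65742916,    6.94075196]), np.float64(0.1206975175032473))
[ 431.  -339.5   20.4] 1.2
[ 438.7 -296.8   28.8] 7.6
[ 483.1 -304.3   33.9] 5.8
[ 474.4 -349.7   21. ] 1.4
nadir [ 487.3225987  -255.23011315  368.64026905]
[ 444.26658601 -288.62297306   32.        ] [ 486.7190603  -299.22835153   32.        ]
[[431.0, -338.9, 24.0], [441.6, -295.7, 24.0], [485.7, -304.5, 24.0], [475.2, -348.6, 24.0]]
```

The tin leans about 10° on the plate's edge, lid down, centred near (458,-322). My plan is to grip it, roll it upright in the grip against the chamber's near edge, set it down on its side, and tip it lid-up.

drive_tool([
  {"xyz": [-0.0004,-0.0123,0.045],"turn": 0.6},
  {"xyz": [0,0,0.045],"turn": 0},
  {"xyz": [0,0,0.045],"turn": 0},
  {"xyz": [0,0,0.045],"turn": 0},
  {"xyz": [0,0,0.03],"turn": 0},
  {"xyz": [0,0,0.01],"turn": 0},
  {"xyz": [0,0,0],"turn": 0},
])

```text
clock: 25.45
tcp_pos: [458.1, -321.3, 5.7]
ee_rot: [-0.001, 0.79, 0.613, -0.0]
wrist_force: [-0.4, -0.1, -0.5]
grip_width: 85.2
gripper_force: 0.0
```

drive_tool([
  {"xyz": [0,0,0],"turn": 0},
  {"xyz": [0,0,0],"turn": 0},
  {"xyz": [0,0,0],"turn": 0},
  {"xyz": [0,0,0],"turn": 0},
  {"xyz": [0,0,0],"turn": 0},
  {"xyz": [0,0,0],"turn": 0},
], grip=1, force=25)

```text
clock: 26.05
tcp_pos: [459.4, -322.0, 8.1]
ee_rot: [0.001, 0.791, 0.612, 0.0]
wrist_force: [0.6, 0.2, 6.7]
grip_width: 43.4
gripper_force: 24.9
```

drive_tool([
  {"xyz": [0,0,-0.02],"turn": 0},
  {"xyz": [0,0,-0.04],"turn": 0},
  {"xyz": [0,0,-0.045],"turn": 0},
  {"xyz": [0,0,-0.045],"turn": 0},
  {"xyz": [0,0,0],"turn": 8.5},
  {"xyz": [0,0,0],"turn": 8.5},
  {"xyz": [0,0,0],"turn": 8.5},
  {"xyz": [0,0,0],"turn": 8.5},
  {"xyz": [0,0,0],"turn": 8.5},
  {"xyz": [0,0,0],"turn": 8.5},
])

```text
clock: 27.05
tcp_pos: [458.6, -321.4, 157.1]
ee_rot: [0.0, 0.978, 0.209, 0.0]
wrist_force: [0.7, 0.1, -1.1]
grip_width: 43.7
gripper_force: 25.9
```

drive_tool([
  {"xyz": [0,0,0],"turn": 8.5},
  {"xyz": [0,0,0],"turn": 8.5},
  {"xyz": [0,0,0],"turn": 8.5},
  {"xyz": [0,0,0],"turn": 1},
  {"xyz": [0,0,0],"turn": 0},
  {"xyz": [0,0,0],"turn": 0},
])

```text
clock: 27.65
tcp_pos: [458.6, -321.4, 156.7]
ee_rot: [0.0, 1.0, -0.016, 0.0]
wrist_force: [0.6, 0.2, -1.3]
grip_width: 43.9
gripper_force: 25.9
```

```bash
python3 - <<'E'
from h import *
plan(410,51,150,-91.9); c=cap("wrist","w10")
E
```

```text
t=27.65 tcp [ 458.6 -321.4  156.7] y-ang -91.79 j6 0.95 w 43.9 F [ 0.6  0.2 -1.3] -> TURN 0.11 SHIFT [-0.0609 -0.3706  0.0066]
```

View pics/w10.png

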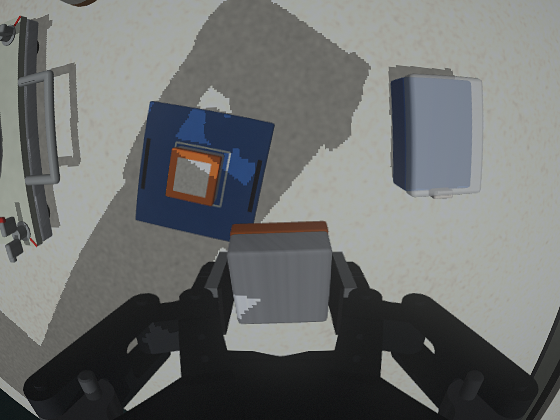

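The tin is held bottom-up, at (280,278) px, with its orange lid edge on the image-top side, which will face the chamber wall.

drive_tool([
  {"xyz": [-0.0071,-0.0416,0],"turn": 0},
  {"xyz": [-0.0071,-0.0416,0],"turn": 0},
  {"xyz": [-0.0071,-0.0416,0],"turn": 0},
  {"xyz": [-0.0071,-0.0416,0],"turn": 0},
  {"xyz": [-0.0071,-0.0416,0],"turn": 0},
  {"xyz": [-0.0071,-0.0416,0],"turn": 0},
  {"xyz": [-0.0071,-0.0416,0],"turn": 0},
  {"xyz": [-0.0071,-0.0416,0],"turn": 0},
  {"xyz": [-0.0071,-0.0416,0],"turn": 0},
  {"xyz": [0,0,0.03],"turn": 0},
])

```text
clock: 28.7
tcp_pos: [408.6, 59.0, 129.6]
ee_rot: [-0.001, 1.0, -0.014, 0.003]
wrist_force: [0.6, -1.0, -1.2]
grip_width: 44.0
gripper_force: 26.0
```

drive_tool([
  {"xyz": [0,0,0.03],"turn": 0},
  {"xyz": [0,0,0.02],"turn": 0},
  {"xyz": [0,0,0],"turn": 0},
  {"xyz": [0,0,0],"turn": 0},
  {"xyz": [0,0,0],"turn": 0},
])

```text
clock: 29.2
tcp_pos: [408.5, 55.0, 78.0]
ee_rot: [-0.0, 1.0, -0.017, 0.001]
wrist_force: [-0.5, 0.1, -0.4]
grip_width: 43.7
gripper_force: 25.9
```

```bash
python3 - <<'E'
from h import *
plan(406.5,55,60,-91.9); c=cap("wrist","w11")
print(onz(c,(200,150),47))
for z in(35,47): print(proj(c,(427,55,z)))
E
```

```text
t=29.20 tcp [408.5  55.   78. ] y-ang -91.97 j6 1.68 w 43.7 F [-0.5  0.1 -0.4] -> TURN -0.07 SHIFT [-0.002  0.     0.018]
[464.05333528  96.63148195  47.        ]
[278.95377173 206.73220516]
[278.85000977 212.64317691]
```

View pics/w11.png

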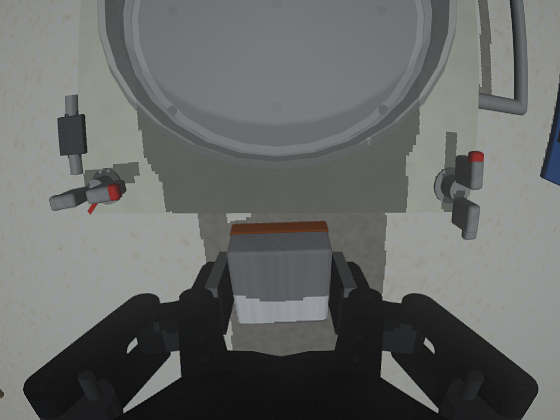

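The flange edge is at row 213, exactly where predicted. Screw b's red ear is at (110,190) and screw a's at (477,157). Now I'll press down over the edge.

drive_tool([
  {"xyz": [-0.002,0,0.02],"turn": 0},
  {"xyz": [0,0,0.008],"turn": 0},
  {"xyz": [0,0,0.004],"turn": 0},
  {"xyz": [0,0,0.004],"turn": 0},
  {"xyz": [0,0,0.004],"turn": 0},
], force=20)

```text
clock: 29.75
tcp_pos: [406.3, 55.1, 38.1]
ee_rot: [-0.0, 1.0, -0.017, 0.0]
wrist_force: [-8.9, 0.2, 16.1]
grip_width: 43.8
gripper_force: 22.3
```

drive_tool([
  {"xyz": [0,0,0.003],"turn": 0},
  {"xyz": [0,0,0.003],"turn": 0},
  {"xyz": [0,0,0.003],"turn": 0},
  {"xyz": [0,0,0],"turn": 0},
])

```text
clock: 30.15
tcp_pos: [406.8, 55.1, 29.3]
ee_rot: [-0.0, 1.0, -0.017, 0.001]
wrist_force: [-4.4, 0.2, 10.9]
grip_width: 43.4
gripper_force: 26.6
```

drive_tool([
  {"xyz": [0,0,0.003],"turn": 0},
  {"xyz": [0,0,0.003],"turn": 0},
  {"xyz": [0,0,0.003],"turn": 0},
  {"xyz": [0,0,0.003],"turn": 0},
  {"xyz": [0,0,0],"turn": 0},
])

```text
clock: 30.65
tcp_pos: [406.1, 55.1, 16.0]
ee_rot: [-0.0, 1.0, -0.017, 0.0]
wrist_force: [-0.6, -0.6, -0.8]
grip_width: 44.0
gripper_force: 29.3
```

```bash
python3 - <<'E'
from h import *
st(); im0=cv2.cvtColor(cv2.imread("pics/w11.png"),cv2.COLOR_BGR2RGB)
for im in (im0,cap("wrist","w12")["image"]):
    H=cv2.cvtColor(im,cv2.COLOR_RGB2HSV)[195:330,225:335].astype(int); m=(H[...,0]<18)&(H[...,1]>100)
    ys,xs=np.nonzero(m); print("orange",m.sum(),ys.min()+195,ys.max()+195,xs.min()+225,xs.max()+225)
    print(im[195:335:5,280].tolist())
E
```

```text
30.65 [406.1  55.1  16. ] [[0.999, -0.035, 0.001], [-0.035, -0.999, 0.0], [0.001, -0.0, -1.0]] [-0.6 -0.6 -0.8] 44.0
orange 957 221 235 230 327
[[92, 94, 89], [90, 93, 88], [91, 94, 88], [91, 94, 88], [100, 98, 95], [101, 101, 97], [76, 45, 30], [85, 49, 31], [71, 73, 76], [74, 75, 77], [73, 75, 78], [81, 83, 86], [93, 95, 99], [91, 93, 98], [90, 92, 96], [91, 93, 97], [90, 93, 97], [91, 93, 97], [89, 92, 96], [90, 93, 96], [90, 93, 96], [87, 89, 93], [146, 150, 156], [145, 149, 155], [144, 149, 155], [146, 151, 156], [98, 98, 94], [93, 93, 89]]
orange 2209 255 275 225 334
[[101, 104, 103], [97, 101, 95], [97, 101, 95], [97, 100, 94], [98, 101, 95], [98, 102, 96], [99, 102, 95], [99, 102, 96], [98, 101, 95], [97, 100, 94], [98, 100, 95], [98, 101, 95], [97, 87, 76], [105, 58, 33], [106, 59, 33], [107, 59, 33], [93, 63, 47], [101, 104, 107], [101, 102, 107], [104, 107, 111], [105, 108, 112], [107, 109, 113], [104, 106, 111], [107, 110, 114], [92, 92, 91], [106, 105, 101], [108, 108, 104], [105, 104, 100]]
```

drive_tool([
  {"xyz": [0.002,0,0.001],"turn": 0},
  {"xyz": [0.002,0,0.001],"turn": 0},
  {"xyz": [0.002,0,0.001],"turn": 0},
  {"xyz": [0,0,0],"turn": 0},
])

```text
clock: 31.1
tcp_pos: [409.9, 54.9, 12.0]
ee_rot: [0.0, 1.0, -0.017, -0.003]
wrist_force: [-22.7, 0.1, 11.5]
grip_width: 43.4
gripper_force: 32.1
```

drive_tool([
  {"xyz": [0.0015,0,0],"turn": 0},
  {"xyz": [0.0015,0,0],"turn": 0},
  {"xyz": [0,0,0],"turn": 0},
])

```text
clock: 31.4
tcp_pos: [411.5, 54.9, 11.2]
ee_rot: [0.0, 1.0, -0.017, -0.005]
wrist_force: [-31.7, 1.9, 8.6]
grip_width: 43.7
gripper_force: 32.4
```

```bash
python3 - <<'E'
from h import *
st(); im=cap("wrist","w13")["image"]
for u in(250,280,310): print([(v,im[v,u].tolist()) for v in range(231,330,4)])
E
```

```text
31.4 [411.5  54.9  11.2] [[0.999, -0.035, -0.009], [-0.035, -0.999, 0.0], [-0.009, 0.0, -1.0]] [-31.7   1.9   8.6] 43.7
[(231, [94, 97, 91]), (235, [93, 96, 90]), (239, [94, 96, 90]), (243, [94, 96, 91]), (247, [93, 96, 90]), (251, [95, 98, 91]), (255, [95, 98, 92]), (259, [95, 98, 92]), (263, [97, 99, 93]), (267, [96, 99, 93]), (271, [96, 99, 93]), (275, [106, 62, 40]), (279, [107, 61, 34]), (283, [108, 61, 35]), (287, [108, 62, 35]), (291, [87, 90, 94]), (295, [104, 106, 110]), (299, [106, 108, 112]), (303, [104, 107, 112]), (307, [103, 105, 109]), (311, [104, 107, 112]), (315, [107, 110, 114]), (319, [107, 110, 116]), (323, [109, 112, 117]), (327, [88, 90, 94])]
[(231, [94, 98, 91]), (235, [95, 98, 93]), (239, [95, 99, 92]), (243, [97, 100, 93]), (247, [95, 99, 92]), (251, [96, 98, 92]), (255, [96, 99, 93]), (259, [96, 99, 93]), (263, [96, 99, 93]), (267, [95, 98, 92]), (271, [95, 98, 92]), (275, [104, 74, 59]), (279, [108, 61, 36]), (283, [108, 61, 35]), (287, [109, 62, 37]), (291, [86, 87, 88]), (295, [108, 111, 115]), (299, [106, 108, 113]), (303, [107, 110, 115]), (307, [109, 112, 116]), (311, [110, 113, 118]), (315, [109, 111, 116]), (319, [106, 108, 113]), (323, [108, 111, 116]), (327, [92, 94, 98])]
[(231, [94, 97, 91]), (235, [94, 97, 91]), (239, [95, 97, 92]), (243, [94, 98, 91]), (247, [95, 98, 92]), (251, [96, 99, 93]), (255, [96, 99, 92]), (259, [96, 100, 92]), (263, [96, 98, 92]), (267, [96, 99, 92]), (271, [94, 97, 91]), (275, [106, 61, 38]), (279, [107, 61, 35]), (283, [108, 61, 36]), (287, [108, 61, 35]), (291, [89, 92, 95]), (295, [109, 112, 116]), (299, [107, 111, 114]), (303, [109, 112, 117]), (307, [108, 111, 116]), (311, [110, 114, 118]), (315, [110, 113, 117]), (319, [110, 114, 118]), (323, [111, 114, 118]), (327, [89, 91, 95])]
```

The tin has rolled 90°: its side faces up (rows 274 to 325) with the lid strip on the wall side. I'll carry it to free bench on the left, set it down on its side, and release it.

drive_tool([
  {"xyz": [-0.01,0,-0.005],"turn": 0},
  {"xyz": [-0.002,0,-0.04],"turn": 0},
  {"xyz": [0,0,-0.045],"turn": 0},
  {"xyz": [0.002,-0.048,0],"turn": 0},
  {"xyz": [0.002,-0.048,0],"turn": 0},
  {"xyz": [0.002,-0.048,0],"turn": 0},
  {"xyz": [0.002,-0.048,0],"turn": 0},
  {"xyz": [0,0,0.04],"turn": 0},
  {"xyz": [0,0,0.025],"turn": 0},
  {"xyz": [0,0,0],"turn": 0},
], force=25)

```text
clock: 32.45
tcp_pos: [415.7, 246.3, 34.2]
ee_rot: [0.001, 1.0, -0.017, -0.002]
wrist_force: [0.7, -0.1, -1.2]
grip_width: 43.5
gripper_force: 30.9
```

drive_tool([
  {"xyz": [0,0,0.01],"turn": 0},
  {"xyz": [0,0,0.005],"turn": 0},
  {"xyz": [0,0,0],"turn": 0},
  {"xyz": [0,0,0],"turn": 0},
])

```text
clock: 32.85
tcp_pos: [417.9, 246.8, 23.3]
ee_rot: [-0.0, 1.0, -0.018, 0.0]
wrist_force: [0.3, -0.4, -0.8]
grip_width: 44.0
gripper_force: 31.0
```

drive_tool([
  {"xyz": [0,0,0.004],"turn": 0},
  {"xyz": [0,0,0.004],"turn": 0},
  {"xyz": [0,0,0.002],"turn": 0},
  {"xyz": [0,0,0],"turn": 0},
])

```text
clock: 33.25
tcp_pos: [417.2, 246.7, 12.0]
ee_rot: [0.0, 1.0, -0.017, -0.0]
wrist_force: [0.3, 0.1, -1.8]
grip_width: 43.6
gripper_force: 31.0
```

drive_tool([
  {"xyz": [0,0,0.002],"turn": 0},
  {"xyz": [0,0,0],"turn": 0},
])

```text
clock: 33.45
tcp_pos: [417.4, 246.7, 10.3]
ee_rot: [0.0, 1.0, -0.017, -0.0]
wrist_force: [0.1, 0.1, -0.1]
grip_width: 43.4
gripper_force: 31.0
```

drive_tool([
  {"xyz": [0,0,0.002],"turn": 0},
  {"xyz": [0,0,0],"turn": 0},
])

```text
clock: 33.65
tcp_pos: [417.3, 246.7, 8.2]
ee_rot: [0.0, 1.0, -0.017, -0.0]
wrist_force: [-0.3, -0.1, -0.4]
grip_width: 43.5
gripper_force: 31.0
```

drive_tool([
  {"xyz": [0,0,0.002],"turn": 0},
  {"xyz": [0,0,0],"turn": 0},
])

```text
clock: 33.85
tcp_pos: [417.8, 246.9, 7.5]
ee_rot: [-0.0, 1.0, -0.017, 0.0]
wrist_force: [-5.8, -3.6, 14.4]
grip_width: 43.7
gripper_force: 33.0
```

drive_tool([
  {"xyz": [0,0,0.002],"turn": 0},
  {"xyz": [0,0,0],"turn": 0},
])

```text
clock: 34.05
tcp_pos: [418.6, 247.0, 6.7]
ee_rot: [-0.0, 1.0, -0.017, 0.001]
wrist_force: [-5.9, -8.0, 26.0]
grip_width: 43.8
gripper_force: 34.5
```

```bash
python3 - <<'E'
from h import *
st(); c=cap("wrist","w14"); im=c["image"]
for u in(250,310): print([(v,im[v,u].tolist()) for v in range(200,335,5)])
c=cap("scene","s14"); H=hsv(c); m=orange(c); m[:, :330]=0
for k in cv2.findContours(m.astype(np.uint8),0,2)[0]: print(cv2.boundingRect(k),cv2.contourArea(k))
print(proj(c,(417,247,0)),proj(c,(417,247,44)))
E
```

```text
34.05 [418.6 247.    6.7] [[0.999, -0.035, 0.002], [-0.035, -0.999, 0.0], [0.002, -0.0, -1.0]] [-5.9 -8.  26. ] 43.8
[(200, [108, 108, 103]), (205, [108, 107, 103]), (210, [111, 111, 106]), (215, [113, 113, 108]), (220, [110, 110, 104]), (225, [110, 109, 105]), (230, [108, 108, 103]), (235, [114, 114, 109]), (240, [116, 114, 110]), (245, [113, 113, 108]), (250, [114, 113, 108]), (255, [114, 113, 108]), (260, [113, 112, 108]), (265, [111, 111, 107]), (270, [107, 60, 35]), (275, [115, 65, 38]), (280, [116, 65, 38]), (285, [117, 67, 39]), (290, [93, 76, 69]), (295, [109, 113, 117]), (300, [112, 115, 120]), (305, [111, 114, 119]), (310, [112, 115, 120]), (315, [115, 118, 123]), (320, [117, 121, 125]), (325, [114, 118, 123]), (330, [171, 175, 174])]
[(200, [109, 109, 104]), (205, [112, 112, 107]), (210, [114, 114, 109]), (215, [115, 114, 109]), (220, [115, 114, 110]), (225, [115, 114, 109]), (230, [114, 114, 108]), (235, [117, 116, 112]), (240, [116, 115, 110]), (245, [115, 115, 110]), (250, [115, 114, 108]), (255, [116, 115, 111]), (260, [112, 112, 107]), (265, [111, 110, 105]), (270, [104, 58, 34]), (275, [114, 63, 36]), (280, [116, 65, 37]), (285, [118, 67, 39]), (290, [93, 76, 70]), (295, [115, 117, 122]), (300, [116, 119, 123]), (305, [117, 119, 124]), (310, [119, 122, 127]), (315, [118, 122, 126]), (320, [118, 122, 126]), (325, [115, 118, 123]), (330, [111, 110, 106])]
(343, 172, 1, 1) 0.0
(458, 35, 1, 1) 0.0
(440, 35, 1, 1) 0.0
[375.8187613  177.92972908] [378.78413239 168.62726153]
```

drive_tool([
  {"xyz": [0,0,-0.002],"turn": 0},
  {"xyz": [0,0,0],"turn": 0},
])

```text
clock: 34.35
tcp_pos: [417.9, 246.9, 7.0]
ee_rot: [-0.0, 1.0, -0.017, 0.001]
wrist_force: [1.9, -0.7, 7.6]
grip_width: 43.5
gripper_force: 32.2
```

drive_tool([
  {"xyz": [0,0,0],"turn": 0},
  {"xyz": [0,0,0],"turn": 0},
  {"xyz": [0,0,0],"turn": 0},
  {"xyz": [0,0,0],"turn": 0},
  {"xyz": [0,0,-0.03],"turn": 0},
  {"xyz": [0,0,-0.045],"turn": 0},
  {"xyz": [0,0,-0.045],"turn": 0},
  {"xyz": [0,0,-0.04],"turn": 0},
  {"xyz": [0,0,0],"turn": 0},
  {"xyz": [0,0,0],"turn": 0},
], grip=-1)

```text
clock: 35.35
tcp_pos: [417.6, 246.9, 166.9]
ee_rot: [-0.0, 1.0, -0.017, 0.001]
wrist_force: [-0.2, -0.1, -0.4]
grip_width: 85.2
gripper_force: 0.0
```

```bash
python3 - <<'E'
from h import *
st(); c=cap("wrist","w15"); H=hsv(c); m=orange(c)
print("tcp px",proj(c,(417,247,44)))
for z in(0,24,44): print(z,sq(c,m,z,60))
for k in cv2.findContours(m.astype(np.uint8),0,2)[0]: 
    if cv2.contourArea(k)>60: print(cv2.boundingRect(k),cv2.contourArea(k))
x,y=np.round(proj(c,(417,247,44))).astype(int); print([(v,c["image"][v,x].tolist()) for v in range(y-45,y+60,4)])
E
```

```text
35.35 [417.6 246.9 166.9] [[0.999, -0.035, 0.001], [-0.035, -0.999, 0.001], [0.001, -0.001, -1.0]] [-0.2 -0.1 -0.4] 85.2
tcp px [280.22985321 202.47129981]
0 [(395.2, 248.1, 47.9, 8.3, 88.1)]
24 [(402.5, 247.8, 44.2, 7.7, 88.1)]
44 [(408.6, 247.5, 41.1, 7.1, 88.1)]
(256, 208, 49, 9) 314.5
[(157, [100, 99, 96]), (161, [89, 89, 85]), (165, [89, 88, 84]), (169, [90, 90, 86]), (173, [94, 94, 90]), (177, [92, 91, 88]), (181, [92, 91, 88]), (185, [89, 89, 85]), (189, [91, 91, 87]), (193, [89, 88, 85]), (197, [68, 67, 64]), (201, [69, 68, 66]), (205, [66, 48, 40]), (209, [92, 54, 36]), (213, [91, 54, 37]), (217, [86, 87, 89]), (221, [87, 89, 92]), (225, [89, 91, 94]), (229, [85, 87, 90]), (233, [136, 139, 132]), (237, [140, 142, 140]), (241, [139, 141, 138]), (245, [140, 142, 139]), (249, [139, 142, 138]), (253, [139, 142, 138]), (257, [140, 143, 140]), (261, [139, 143, 140])]
```

The tin stands on its side, lid toward +x, with its top strip at rows 205 to 231. I'll push its top toward −x to tip it lid-up.

drive_tool([
  {"xyz": [0.025,0,0],"turn": 0},
  {"xyz": [0,0,0],"turn": 0},
  {"xyz": [0,0,0.03],"turn": 0},
  {"xyz": [0,0,0.045],"turn": 0},
  {"xyz": [0,0,0.04],"turn": 0},
  {"xyz": [0,0,0.02],"turn": 0},
  {"xyz": [0,0,0],"turn": 0},
  {"xyz": [0,0,0],"turn": 0},
], grip=1)

```text
clock: 36.2
tcp_pos: [442.0, 245.8, 31.4]
ee_rot: [0.0, 1.0, -0.017, -0.001]
wrist_force: [1.2, 1.0, 0.5]
grip_width: 0.1
gripper_force: 0.0
```

drive_tool([
  {"xyz": [-0.008,0,0],"turn": 0},
  {"xyz": [-0.005,0,0],"turn": 0},
  {"xyz": [-0.004,0,0],"turn": 0},
  {"xyz": [-0.004,0,0],"turn": 0},
  {"xyz": [-0.004,0,0],"turn": 0},
  {"xyz": [-0.004,0,0],"turn": 0},
  {"xyz": [-0.004,0,0],"turn": 0},
  {"xyz": [-0.004,0,0],"turn": 0},
  {"xyz": [-0.004,0,0],"turn": 0},
  {"xyz": [-0.004,0,0],"turn": 0},
])

```text
clock: 37.2
tcp_pos: [397.1, 247.5, 31.4]
ee_rot: [0.0, 1.0, -0.017, -0.0]
wrist_force: [-0.1, 1.0, 0.5]
grip_width: 0.1
gripper_force: 0.0
```

drive_tool([
  {"xyz": [-0.003,0,0],"turn": 0},
  {"xyz": [0,0,0],"turn": 0},
  {"xyz": [0,0,0],"turn": 0},
  {"xyz": [0,0,-0.045],"turn": 0},
  {"xyz": [0,0,-0.045],"turn": 0},
  {"xyz": [0,0,-0.045],"turn": 0},
  {"xyz": [0,0,0],"turn": 0},
  {"xyz": [0,0,0],"turn": 0},
], grip=-1)

```text
clock: 38.0
tcp_pos: [394.9, 247.7, 167.2]
ee_rot: [-0.0, 1.0, -0.017, 0.001]
wrist_force: [0.1, 0.1, -1.0]
grip_width: 85.5
gripper_force: 0.0
```

```bash
python3 - <<'E'
from h import *
st(); c=cap("wrist","w16"); m=orange(c)
for z in(24,44): print(z,sq(c,m,z,60))
for k in cv2.findContours(m.astype(np.uint8),0,2)[0]: 
    if cv2.contourArea(k)>60: print(cv2.boundingRect(k),cv2.contourArea(k))
E
```

```text
38.0 [394.9 247.7 167.2] [[0.999, -0.035, 0.002], [-0.035, -0.999, 0.001], [0.002, -0.001, -1.0]] [ 0.1  0.1 -1. ] 85.5
24 [(366.7, 249.5, 42.0, 42.5, 86.8)]
44 [(373.7, 249.2, 39.1, 39.6, 86.8)]
(257, 203, 47, 44) 506.0
```

The tin now lies lid-up at (367,249.5), measured with 42 mm sides. Picking it up.

drive_tool([
  {"xyz": [-0.028,-0.0027,0],"turn": 1.2},
  {"xyz": [0,0,0.04],"turn": 0},
  {"xyz": [0,0,0.045],"turn": 0},
  {"xyz": [0,0,0.045],"turn": 0},
  {"xyz": [0,0,0.02],"turn": 0},
  {"xyz": [0,0,0.01],"turn": 0},
  {"xyz": [0,0,0],"turn": 0},
  {"xyz": [0,0,0],"turn": 0},
])

```text
clock: 38.85
tcp_pos: [366.9, 251.4, 7.2]
ee_rot: [-0.0, 1.0, -0.028, 0.0]
wrist_force: [-0.0, 0.0, 0.5]
grip_width: 85.7
gripper_force: 0.0
```

drive_tool([
  {"xyz": [0,0,0],"turn": 0},
  {"xyz": [0,0,0],"turn": 0},
  {"xyz": [0,0,0],"turn": 0},
  {"xyz": [0,0,0],"turn": 0},
  {"xyz": [0,0,0],"turn": 0},
  {"xyz": [0,0,0],"turn": 0},
], grip=1, force=50)

```text
clock: 39.45
tcp_pos: [367.0, 251.5, 7.4]
ee_rot: [-0.0, 1.0, -0.028, 0.001]
wrist_force: [-2.2, -1.1, 7.3]
grip_width: 43.0
gripper_force: 51.8
```

drive_tool([
  {"xyz": [0,0,-0.02],"turn": 0},
  {"xyz": [0,0,-0.04],"turn": 0},
  {"xyz": [0,0,-0.045],"turn": 0},
  {"xyz": [0,0,-0.045],"turn": 8},
  {"xyz": [0,0,0],"turn": 3.2},
  {"xyz": [0,0,0],"turn": 0},
])

```text
clock: 40.05
tcp_pos: [366.9, 251.5, 157.7]
ee_rot: [-0.001, 0.992, -0.126, 0.001]
wrist_force: [-0.5, -0.2, -1.7]
grip_width: 42.8
gripper_force: 51.2
```

```bash
python3 - <<'E'
from h import *
plan(481.5,-245.3,156,-104.4)
c=cap("top"); print(sq(c,orange(c),32)); c=cap("scene"); print(sq(c,orange(c),32))
E
```

```text
t=40.05 tcp [366.9 251.5 157.7] y-ang -104.44 j6 2.37 w 42.8 F [-0.5 -0.2 -1.7] -> TURN -0.04 SHIFT [0.2346 0.4527 0.0013]
[(-42.8, 593.7, 36.8, 241.8, 1.7), (483.8, -247.5, 42.7, 43.0, 76.9)]
[(482.8, -244.8, 42.5, 42.4, 74.8)]
```

drive_tool([
  {"xyz": [0.0213,0.0412,0],"turn": 0},
  {"xyz": [0.0213,0.0412,0],"turn": 0},
  {"xyz": [0.0213,0.0412,0],"turn": 0},
  {"xyz": [0.0213,0.0412,0],"turn": 0},
  {"xyz": [0.0213,0.0412,0],"turn": 0},
  {"xyz": [0.0213,0.0412,0],"turn": 0},
  {"xyz": [0.0213,0.0412,0],"turn": 0},
  {"xyz": [0.0213,0.0412,0],"turn": 0},
  {"xyz": [0.0213,0.0412,0],"turn": 0},
  {"xyz": [0.0213,0.0412,0],"turn": 0},
])

```text
clock: 41.15
tcp_pos: [470.0, -202.7, 155.1]
ee_rot: [-0.0, 0.992, -0.125, -0.001]
wrist_force: [1.2, 0.9, -0.5]
grip_width: 42.5
gripper_force: 51.2
```

drive_tool([
  {"xyz": [0.0213,0.0407,0],"turn": 0},
  {"xyz": [0,0,0],"turn": 0},
  {"xyz": [0,0,0.04],"turn": 0},
  {"xyz": [0,0,0.035],"turn": 0},
  {"xyz": [0,0,0],"turn": 0},
  {"xyz": [0,0,0],"turn": 0},
])

```text
clock: 41.75
tcp_pos: [480.7, -245.1, 81.5]
ee_rot: [-0.0, 0.992, -0.125, -0.001]
wrist_force: [0.2, -0.4, -0.2]
grip_width: 42.9
gripper_force: 51.3
```

```bash
python3 - <<'E'
from h import *
plan(481.7,-245.4,39.4,-104.4)
c=cap("wrist","w17")
for z in(32,82+17): print(sq(c,orange(c),z,100))
E
```

```text
t=41.75 tcp [ 480.7 -245.1   81.5] y-ang -104.33 j6 1.30 w 42.9 F [ 0.2 -0.4 -0.2] -> TURN 0.07 SHIFT [0.0011 0.0001 0.0421]
[(445.2, -236.0, 65.5, 66.5, 75.5), (495.8, -249.4, 43.2, 16.7, 75.7)]
[(482.0, -245.5, 42.6, 43.3, 75.5), (514.9, -254.2, 28.1, 10.9, 75.7)]
```

drive_tool([
  {"xyz": [0.0005,0,0.03],"turn": 0},
  {"xyz": [0,0,0.008],"turn": 0},
  {"xyz": [0,0,0.0025],"turn": 0},
  {"xyz": [0,0,0],"turn": 0},
  {"xyz": [0,0,0],"turn": 0},
])

```text
clock: 42.3
tcp_pos: [482.0, -245.9, 42.4]
ee_rot: [0.0, 0.992, -0.125, 0.001]
wrist_force: [0.8, 0.8, -1.2]
grip_width: 42.6
gripper_force: 51.3
```

drive_tool([
  {"xyz": [0,0,0.001],"turn": 0},
  {"xyz": [0,0,0],"turn": 0},
  {"xyz": [0,0,0],"turn": 0},
])

```text
clock: 42.6
tcp_pos: [481.5, -245.7, 40.2]
ee_rot: [0.0, 0.992, -0.125, 0.0]
wrist_force: [-1.0, -0.6, -0.7]
grip_width: 42.5
gripper_force: 51.3
```

drive_tool([
  {"xyz": [0,0,0.001],"turn": 0},
  {"xyz": [0,0,0],"turn": 0},
  {"xyz": [0,0,0],"turn": 0},
])

```text
clock: 42.9
tcp_pos: [481.6, -245.7, 39.4]
ee_rot: [0.0, 0.992, -0.125, 0.0]
wrist_force: [-0.9, 0.9, 6.1]
grip_width: 42.7
gripper_force: 52.1
```

drive_tool([
  {"xyz": [0,0,0.0005],"turn": 0},
  {"xyz": [0,0,0],"turn": 0},
  {"xyz": [0,0,0],"turn": 0},
])

```text
clock: 43.2
tcp_pos: [481.7, -245.7, 39.4]
ee_rot: [0.0, 0.992, -0.125, 0.0]
wrist_force: [-4.7, 2.4, 12.4]
grip_width: 42.8
gripper_force: 52.8
```

drive_tool([
  {"xyz": [0,0,0],"turn": 0},
  {"xyz": [0,0,0],"turn": 0},
  {"xyz": [0,0,0],"turn": 0},
  {"xyz": [0,0,0],"turn": 0},
  {"xyz": [0,0,-0.02],"turn": 0},
  {"xyz": [0,0,-0.04],"turn": 0},
  {"xyz": [0,0,-0.05],"turn": 0},
  {"xyz": [0,0,-0.05],"turn": 0},
  {"xyz": [0,0,0],"turn": 0},
], grip=-1)

```text
clock: 44.1
tcp_pos: [483.2, -246.6, 206.0]
ee_rot: [0.002, 0.992, -0.125, 0.004]
wrist_force: [-0.0, -0.0, -0.1]
grip_width: 85.3
gripper_force: 0.0
```

```bash
python3 - <<'E'
from h import *
c=cap("wrist","w18"); print(sq(c,orange(c),56,100)); plan(440.6,-48.5,150,88)
for n in("top","scene"):
    c=cap(n,n+"18"); print(n,sq(c,orange(c),56))
    H=hsv(c); red=((H[...,0]<8)|(H[...,0]>172))&(H[...,1]>110)&(H[...,2]>60)
    k,l,s,ce=cv2.connectedComponentsWithStats(red.astype(np.uint8))
    for i in range(1,k):
        p=onz(c,ce[i],70)[:2]
        if np.hypot(*(p-[547,51]))<200: print(s[i,4],ce[i].round(1),p.round(1),onz(c,ce[i],47)[:2].round(1))
E
```

```text
[(482.5, -245.9, 43.0, 42.1, 75.5)]
t=44.15 tcp [ 482.5 -246.2  202.2] y-ang -104.39 j6 1.30 w 85.3 F [-0.3  0.8 -1.1] -> TURN -12.39 SHIFT [-0.049  -0.1962  0.0514]
top [(-34.4, 582.7, 36.2, 237.5, 1.7)]
scene []
3 [343.3 172.7] [445.4 139.5] [428.1 144.5]
5 [275.2 179.4] [458.1 -47. ] [441.2 -46.8]
1 [358. 231.] [628.  152.8] [615.5 158.1]
2 [284.  241.5] [647.6 -32.8] [635.6 -32.3]
```

The stack is back at (482,-246), with the top tin at its proper height. All four red tips sit near their expected loose angles. I'll unwind the wrist and go to screw a.

drive_tool([
  {"xyz": [0,0,-0.02],"turn": -8.55},
  {"xyz": [0,0,0],"turn": -8.55},
  {"xyz": [0,0,0],"turn": -8.55},
  {"xyz": [0,0,0],"turn": -8.55},
  {"xyz": [0,0,0],"turn": -8.55},
  {"xyz": [0,0,0],"turn": -8.55},
  {"xyz": [0,0,0],"turn": -8.55},
  {"xyz": [0,0,0],"turn": -8.55},
  {"xyz": [0,0,0],"turn": -8.55},
  {"xyz": [0,0,0],"turn": -8.55},
], grip=0.3)

```text
clock: 45.25
tcp_pos: [481.0, -245.4, 216.5]
ee_rot: [-0.001, 0.812, 0.584, -0.001]
wrist_force: [0.0, 0.5, -0.0]
grip_width: 29.9
gripper_force: 0.0
```

drive_tool([
  {"xyz": [0,0,0],"turn": -8.55},
  {"xyz": [0,0,0],"turn": -8.55},
  {"xyz": [0,0,0],"turn": -8.55},
  {"xyz": [0,0,0],"turn": -8.55},
  {"xyz": [0,0,0],"turn": -8.55},
  {"xyz": [0,0,0],"turn": -8.55},
  {"xyz": [0,0,0],"turn": -8.55},
  {"xyz": [0,0,0],"turn": -8.55},
  {"xyz": [0,0,0],"turn": -8.55},
  {"xyz": [0,0,0],"turn": -8.55},
])

```text
clock: 46.25
tcp_pos: [481.0, -245.4, 216.5]
ee_rot: [-0.001, 0.2, 0.98, 0.0]
wrist_force: [-0.2, -0.0, -0.1]
grip_width: 30.3
gripper_force: 0.0
```

drive_tool([
  {"xyz": [0,0,0],"turn": -8.55},
  {"xyz": [0,0,0],"turn": -8.55},
  {"xyz": [0,0,0],"turn": -4.3},
  {"xyz": [0,0,0],"turn": 0},
])

```text
clock: 46.65
tcp_pos: [481.1, -245.4, 216.7]
ee_rot: [-0.001, 0.017, 1.0, 0.001]
wrist_force: [0.0, -0.3, 0.2]
grip_width: 30.0
gripper_force: 0.0
```

```bash
python3 - <<'E'
from h import *
plan(440.6,-48.5,120,88)
E
```

```text
t=46.65 tcp [ 481.1 -245.4  216.7] y-ang 88.08 j6 -2.06 w 30.0 F [ 0.  -0.3  0.2] -> TURN 0.08 SHIFT [0.0471 0.1953 0.097 ]
```

drive_tool([
  {"xyz": [0.0094,0.039,0],"turn": 0},
  {"xyz": [0.0094,0.039,0],"turn": 0},
  {"xyz": [0.0094,0.039,0],"turn": 0},
  {"xyz": [0.0094,0.039,0],"turn": 0},
  {"xyz": [0.0095,0.0393,0],"turn": 0},
  {"xyz": [0,0,0.045],"turn": 0},
  {"xyz": [0,0,0.03],"turn": 0},
  {"xyz": [0,0,0],"turn": 0},
  {"xyz": [0,0,0],"turn": 0},
])

```text
clock: 47.55
tcp_pos: [441.1, -48.9, 143.7]
ee_rot: [-0.001, 0.018, 1.0, 0.0]
wrist_force: [-0.1, -0.2, 1.2]
grip_width: 29.8
gripper_force: 0.0
```

```bash
cat >> h.py <<'E'
def reds(c,z=70):
    H=hsv(c); red=((H[...,0]<8)|(H[...,0]>172))&(H[...,1]>120)&(H[...,2]>50)
    k,l,s,ce=cv2.connectedComponentsWithStats(red.astype(np.uint8))
    for i in range(1,k):
        if s[i,4]>8: print("red",s[i,4],ce[i].round(0),"z70",onz(c,ce[i],z)[:2].round(1),"z47",onz(c,ce[i],47)[:2].round(1))
E
python3 - <<'E'
from h import *
plan(440.6,-48.5,62.5,88); c=cap("wrist","w19"); reds(c); print(proj(c,(440.6,-48.5,78)))
E
```

```text
t=47.55 tcp [441.1 -48.9 143.7] y-ang 87.91 j6 -1.70 w 29.8 F [-0.1 -0.2  1.2] -> TURN -0.09 SHIFT [0.0004 0.0003 0.0812]
red 54 [266. 195.] z70 [422.4 -58.4] z47 [428.1 -59.6]
red 23 [518. 196.] z70 [429.2 150.5] z47 [435.6 171.5]
red 45 [507. 222.] z70 [451.2 142.6] z47 [459.9 162.8]
red 46 [284. 251.] z70 [465.  -47.1] z47 [475.2 -47.2]
[281.09817301 223.05452292]
```

drive_tool([
  {"xyz": [0,0,0.03],"turn": -4},
  {"xyz": [0,0,0.03],"turn": 0},
  {"xyz": [0,0,0.015],"turn": 0},
  {"xyz": [0,0,0.006],"turn": 0},
  {"xyz": [0,0,0],"turn": 0},
])

```text
clock: 48.1
tcp_pos: [441.5, -49.0, 63.1]
ee_rot: [0.0, -0.017, 1.0, -0.0]
wrist_force: [-0.7, 0.2, -0.6]
grip_width: 29.9
gripper_force: 0.0
```

drive_tool([
  {"xyz": [0,0,0],"turn": 0},
  {"xyz": [0,0,0],"turn": 0},
  {"xyz": [0,0,0],"turn": 0},
  {"xyz": [0,0,0],"turn": 0},
], grip=1, force=70)

```text
clock: 48.5
tcp_pos: [441.9, -47.7, 64.2]
ee_rot: [0.001, -0.018, 1.0, 0.001]
wrist_force: [-1.8, 13.7, 7.5]
grip_width: 5.8
gripper_force: 68.8
```

```bash
python3 - <<'E'
from h import *
plan(440.6,-48.5,62.5,24.7); print(r.get_state()["ft_torque"])
E
```

```text
t=48.50 tcp [441.9 -47.7  64.2] y-ang 92.01 j6 -1.77 w 5.8 F [-1.8 13.7  7.5] -> TURN 67.31 SHIFT [-0.0002 -0.0015  0.0017]
[ 2.07208128  0.35029262 -0.13390789]
```

drive_tool([
  {"xyz": [0,0.0013,0],"turn": 0},
  {"xyz": [0,0,0],"turn": 8.4},
  {"xyz": [0,0,0],"turn": 8.4},
  {"xyz": [0,0,0],"turn": 8.4},
])

```text
clock: 48.9
tcp_pos: [441.8, -47.9, 64.2]
ee_rot: [0.001, 0.204, 0.979, -0.0]
wrist_force: [-3.0, -3.2, 6.6]
grip_width: 5.9
gripper_force: 68.9
```

drive_tool([
  {"xyz": [0,0,0],"turn": 8.4},
  {"xyz": [0,0,0],"turn": 8.4},
  {"xyz": [0,0,0],"turn": 8.4},
  {"xyz": [0,0,0],"turn": 8.4},
  {"xyz": [0,0,0],"turn": 8.4},
  {"xyz": [0,0,0],"turn": 0},
  {"xyz": [0,0,0],"turn": 0},
])

```text
clock: 49.6
tcp_pos: [441.3, -48.4, 64.2]
ee_rot: [0.001, 0.539, 0.842, -0.001]
wrist_force: [-9.7, -6.3, 9.5]
grip_width: 5.7
gripper_force: 69.4
```

```bash
python3 - <<'E'
from h import *
plan(440.6,-48.5,62.5,24.7); print(r.get_state()["ft_torque"]); c=cap("wrist","w20"); reds(c)
E
```

```text
t=49.60 tcp [441.3 -48.4  64.2] y-ang 24.77 j6 -0.60 w 5.7 F [-9.7 -6.3  9.5] -> TURN 0.07 SHIFT [ 0.0002 -0.0007  0.0017]
[-1.3157297   1.56211518 -0.11279905]
red 75 [249. 260.] z70 [425.3 -48.5] z47 [427.6 -59.5]
red 70 [280. 316.] z70 [451.7 -71.2] z47 [458.6 -86. ]
red 45 [546. 347.] z70 [658.5 -35.1] z47 [700.2 -43.9]
```

Screw a is at about 1.24 rad, with its red tip at 295.6°. Next is c.

drive_tool([
  {"xyz": [0,0,0],"turn": 0},
  {"xyz": [0,0,0],"turn": 0},
  {"xyz": [0,0,0],"turn": 0},
  {"xyz": [0,0,-0.03],"turn": 0},
  {"xyz": [0,0,-0.045],"turn": -8.5},
  {"xyz": [0,0,-0.01],"turn": -8.5},
  {"xyz": [0,0,0],"turn": -8.5},
  {"xyz": [0,0,0],"turn": -8.5},
  {"xyz": [0,0,0],"turn": -8.5},
  {"xyz": [0,0,0],"turn": -8.5},
], grip=0.3)

```text
clock: 50.65
tcp_pos: [441.2, -47.4, 147.7]
ee_rot: [0.0, 0.12, 0.993, 0.0]
wrist_force: [0.3, -0.8, 0.6]
grip_width: 29.9
gripper_force: 0.0
```

drive_tool([
  {"xyz": [0,0,0],"turn": -8.5},
  {"xyz": [0,0,0],"turn": -1},
  {"xyz": [0,0,0],"turn": 0},
])

```text
clock: 50.95
tcp_pos: [441.1, -47.4, 147.5]
ee_rot: [0.0, 0.043, 0.999, 0.0]
wrist_force: [0.0, 0.0, 0.4]
grip_width: 30.0
gripper_force: 0.0
```

```bash
python3 - <<'E'
from h import *
plan(653.4,150.5,147,85); c=cap("wrist"); reds(c)
E
```

```text
t=50.95 tcp [441.1 -47.4 147.5] y-ang 85.11 j6 -1.65 w 30.0 F [0.  0.  0.4] -> TURN 0.11 SHIFT [-0.1942  0.2157  0.0006]
red 25 [515. 184.] z70 [429.1 151.1] z47 [435.4 171.3]
red 48 [263. 194.] z70 [422.2 -57.9] z47 [427.7 -59.6]
red 47 [505. 209.] z70 [451.1 142. ] z47 [459.6 161.3]
red 61 [254. 234.] z70 [451.3 -68. ] z47 [459.8 -70.7]
```

drive_tool([
  {"xyz": [-0.0277,0.0308,0],"turn": 0},
  {"xyz": [-0.0277,0.0308,0],"turn": 0},
  {"xyz": [-0.0277,0.0308,0],"turn": 0},
  {"xyz": [-0.0277,0.0308,0],"turn": 0},
  {"xyz": [-0.0277,0.0308,0],"turn": 0},
  {"xyz": [-0.0277,0.0308,0],"turn": 0},
  {"xyz": [-0.0277,0.0308,0],"turn": 0},
  {"xyz": [0,0,0],"turn": 0},
  {"xyz": [0,0,0],"turn": 0},
])

```text
clock: 51.9
tcp_pos: [652.1, 152.0, 146.6]
ee_rot: [-0.001, 0.042, 0.999, -0.0]
wrist_force: [-0.7, -0.1, -0.4]
grip_width: 29.8
gripper_force: 0.0
```

```bash
python3 - <<'E'
from h import *
plan(653.2,150.7,62.5,85); c=cap("wrist","w21"); reds(c)
E
```

```text
t=51.90 tcp [652.1 152.  146.6] y-ang 85.22 j6 -1.30 w 29.8 F [-0.7 -0.1 -0.4] -> TURN 0.22 SHIFT [-0.0014 -0.0011  0.0841]
red 22 [ 8. 15.] z70 [446.2 -73. ] z47 [432.1 -97.2]
red 76 [277. 193.] z70 [633.1 150.9] z47 [638.6 150.2]
red 50 [297. 225.] z70 [657.8 163.1] z47 [665.9 163.7]
red 56 [ 60. 233.] z70 [650.3 -37.6] z47 [657.6 -58.1]
red 22 [162. 264.] z70 [682.2  56.2] z47 [692.9  45.5]
```

drive_tool([
  {"xyz": [-0.0011,-0.0006,0.03],"turn": -4},
  {"xyz": [0,0,0.03],"turn": 0},
  {"xyz": [0,0,0.017],"turn": 0},
  {"xyz": [0,0,0.006],"turn": 0},
  {"xyz": [0,0,0],"turn": 0},
])

```text
clock: 52.45
tcp_pos: [652.9, 150.5, 64.6]
ee_rot: [-0.0, 0.007, 1.0, -0.0]
wrist_force: [0.5, 0.2, 1.3]
grip_width: 29.9
gripper_force: 0.0
```

drive_tool([
  {"xyz": [0,0,0],"turn": 0},
  {"xyz": [0,0,0],"turn": 0},
  {"xyz": [0,0,0],"turn": 0},
  {"xyz": [0,0,0],"turn": 0},
], grip=1, force=70)

```text
clock: 52.85
tcp_pos: [653.8, 151.8, 66.4]
ee_rot: [0.001, 0.006, 1.0, 0.001]
wrist_force: [-1.2, 6.2, 2.4]
grip_width: 5.6
gripper_force: 70.0
```

```bash
python3 - <<'E'
from h import *
plan(653.2,151.5,62.5,24.7)
E
```

```text
t=52.85 tcp [653.8 151.8  66.4] y-ang 89.32 j6 -1.37 w 5.6 F [-1.2  6.2  2.4] -> TURN 64.62 SHIFT [ 0.     -0.0007  0.0039]
```

drive_tool([
  {"xyz": [0,0.0006,0],"turn": 8.1},
  {"xyz": [0,0,0],"turn": 8.1},
  {"xyz": [0,0,0],"turn": 8.1},
  {"xyz": [0,0,0],"turn": 8.1},
  {"xyz": [0,0,0],"turn": 8.1},
  {"xyz": [0,0,0],"turn": 8.1},
  {"xyz": [0,0,0],"turn": 8.1},
  {"xyz": [0,0,0],"turn": 8.1},
  {"xyz": [0,0,0],"turn": 0},
  {"xyz": [0,0,0],"turn": 0},
])

```text
clock: 53.85
tcp_pos: [653.4, 151.4, 66.4]
ee_rot: [0.001, 0.541, 0.841, 0.0]
wrist_force: [-4.1, -2.2, 5.7]
grip_width: 5.5
gripper_force: 70.4
```

```bash
python3 - <<'E'
from h import *
plan(653.2,151.5,62.5,24.7); c=cap("wrist"); reds(c)
E
```

```text
t=53.85 tcp [653.4 151.4  66.4] y-ang 24.47 j6 -0.24 w 5.5 F [-4.1 -2.2  5.7] -> TURN -0.23 SHIFT [ 0.0002 -0.0001  0.0039]
red 228 [280. 231.] z70 [645.  169.5] z47 [648.5 161.7]
red 107 [311. 241.] z70 [659.8 171.2] z47 [665.8 163.7]
```

drive_tool([
  {"xyz": [0,0,0],"turn": 0},
  {"xyz": [0,0,0],"turn": 0},
  {"xyz": [0,0,0],"turn": 0},
  {"xyz": [0,0,-0.03],"turn": 0},
  {"xyz": [0,0,-0.045],"turn": 8.5},
  {"xyz": [0,0,-0.005],"turn": 8.5},
  {"xyz": [0,0,0],"turn": 8.5},
  {"xyz": [0,0,0],"turn": 0},
  {"xyz": [0,0,0],"turn": 0},
], grip=0.3)

```text
clock: 54.8
tcp_pos: [653.0, 151.4, 144.1]
ee_rot: [-0.0, 0.712, 0.703, -0.0]
wrist_force: [0.4, 0.2, -0.6]
grip_width: 30.1
gripper_force: 0.0
```

```bash
python3 - <<'E'
from h import *
plan(447.4,158.2,147,-2); c=cap("wrist"); reds(c)
E
```

```text
t=54.80 tcp [653.  151.4 144.1] y-ang -0.73 j6 0.20 w 30.1 F [ 0.4  0.2 -0.6] -> TURN 1.27 SHIFT [-0.0004 -0.2057 -0.0028]
red 50 [297. 194.] z70 [664.7 169.6] z47 [665.9 164. ]
red 81 [267. 194.] z70 [644.1 170. ] z47 [643.1 164.4]
red 38 [ 45. 238.] z70 [445.3 135.4] z47 [423.2 126.1]
```

drive_tool([
  {"xyz": [0,0,0],"turn": 2.5},
  {"xyz": [-0.009,-0.0411,0],"turn": 0},
  {"xyz": [0,-0.0411,0],"turn": 0},
  {"xyz": [0,-0.0411,0],"turn": 0},
  {"xyz": [0,-0.0411,0],"turn": 0},
  {"xyz": [0,-0.0411,0],"turn": 0},
  {"xyz": [0,0,0],"turn": 0},
  {"xyz": [0,0,0],"turn": 0},
])

```text
clock: 55.65
tcp_pos: [447.2, 155.1, 144.8]
ee_rot: [0.0, 0.727, 0.686, 0.001]
wrist_force: [1.5, 0.4, 0.7]
grip_width: 29.8
gripper_force: 0.0
```

```bash
python3 - <<'E'
from h import *
plan(447.4,158.2,63.5,-5); c=cap("wrist"); reds(c)
E
```

```text
t=55.65 tcp [447.2 155.1 144.8] y-ang -3.31 j6 0.34 w 29.8 F [1.5 0.4 0.7] -> TURN 1.69 SHIFT [ 0.0031 -0.0002  0.0813]
red 48 [263. 191.] z70 [436.9 176.4] z47 [435.4 171. ]
red 46 [520. 188.] z70 [649.5 169.4] z47 [670.5 163.3]
red 54 [284. 246.] z70 [449.1 134.4] z47 [448.8 124.6]
```

drive_tool([
  {"xyz": [0.0031,0,0.03],"turn": -5},
  {"xyz": [0,0,0.03],"turn": 0},
  {"xyz": [0,0,0.015],"turn": 0},
  {"xyz": [0,0,0.006],"turn": 0},
  {"xyz": [0,0,0],"turn": 0},
])

```text
clock: 56.2
tcp_pos: [447.9, 158.0, 63.2]
ee_rot: [-0.0, 0.698, 0.716, -0.0]
wrist_force: [0.5, -0.5, 0.7]
grip_width: 29.6
gripper_force: 0.0
```

drive_tool([
  {"xyz": [0,0,0],"turn": 0},
  {"xyz": [0,0,0],"turn": 0},
  {"xyz": [0,0,0],"turn": 0},
  {"xyz": [0,0,0],"turn": 0},
], grip=1, force=70)

```text
clock: 56.6
tcp_pos: [447.5, 158.4, 64.9]
ee_rot: [-0.0, 0.698, 0.716, 0.0]
wrist_force: [-8.9, -0.0, 6.6]
grip_width: 5.8
gripper_force: 68.8
```

```bash
python3 - <<'E'
from h import *
plan(447.4,158.2,63.5,-65.3)
E
```

```text
t=56.60 tcp [447.5 158.4  64.9] y-ang 1.52 j6 0.26 w 5.8 F [-8.9 -0.   6.6] -> TURN 66.82 SHIFT [-0.0001  0.0001  0.0014]
```

drive_tool([
  {"xyz": [0,-0.0006,0],"turn": 8.35},
  {"xyz": [0,0,0],"turn": 8.35},
  {"xyz": [0,0,0],"turn": 8.35},
  {"xyz": [0,0,0],"turn": 8.35},
  {"xyz": [0,0,0],"turn": 8.35},
  {"xyz": [0,0,0],"turn": 8.35},
  {"xyz": [0,0,0],"turn": 8.35},
  {"xyz": [0,0,0],"turn": 8.35},
  {"xyz": [0,0,0],"turn": 0},
  {"xyz": [0,0,0],"turn": 0},
])

```text
clock: 57.6
tcp_pos: [447.2, 158.4, 64.9]
ee_rot: [-0.0, 0.977, 0.214, 0.0]
wrist_force: [-5.5, 1.5, 5.4]
grip_width: 5.9
gripper_force: 68.8
```

drive_tool([
  {"xyz": [0,0,0],"turn": 0},
  {"xyz": [0,0,0],"turn": 0},
  {"xyz": [0,0,0],"turn": 0},
  {"xyz": [0,0,-0.03],"turn": 0},
  {"xyz": [0,0,-0.045],"turn": -8.5},
  {"xyz": [0,0,-0.005],"turn": -8.5},
  {"xyz": [0,0,0],"turn": -8.5},
  {"xyz": [0,0,0],"turn": -8.5},
  {"xyz": [0,0,0],"turn": -8.5},
  {"xyz": [0,0,0],"turn": -8.5},
], grip=0.3)

```text
clock: 58.6
tcp_pos: [447.1, 158.0, 143.7]
ee_rot: [0.0, 0.788, 0.616, 0.0]
wrist_force: [0.1, 0.9, 0.1]
grip_width: 29.9
gripper_force: 0.0
```

drive_tool([
  {"xyz": [0,0,0],"turn": -8.5},
  {"xyz": [0,0,0],"turn": -6.5},
  {"xyz": [0,0,0],"turn": 0},
])

```text
clock: 58.9
tcp_pos: [447.1, 158.1, 143.6]
ee_rot: [0.0, 0.702, 0.712, 0.0]
wrist_force: [-0.5, -0.6, -1.1]
grip_width: 30.1
gripper_force: 0.0
```

```bash
python3 - <<'E'
from h import *
plan(646.6,-54.6,147,0.5); c=cap("wrist"); reds(c)
E
```

```text
t=58.90 tcp [447.1 158.1 143.6] y-ang 0.82 j6 0.27 w 30.1 F [-0.5 -0.6 -1.1] -> TURN 0.32 SHIFT [-0.2144  0.1977 -0.0033]
red 47 [265. 193.] z70 [436.2 176.9] z47 [435.2 171.3]
red 44 [519. 208.] z70 [649.5 169.4] z47 [671.2 163. ]
red 67 [252. 233.] z70 [427.  147.7] z47 [424.9 139. ]
red 10 [508. 314.] z70 [675.1  60.2] z47 [699.5  42.1]
```

drive_tool([
  {"xyz": [-0.0306,0.0282,0],"turn": 0.3},
  {"xyz": [-0.0306,0.0282,0],"turn": 0},
  {"xyz": [-0.0306,0.0282,0],"turn": 0},
  {"xyz": [-0.0306,0.0282,0],"turn": 0},
  {"xyz": [-0.0306,0.0282,0],"turn": 0},
  {"xyz": [-0.0306,0.0282,0],"turn": 0},
  {"xyz": [-0.0306,0.0282,0],"turn": 0},
  {"xyz": [0,0,0],"turn": 0},
  {"xyz": [0,0,0],"turn": 0},
])

```text
clock: 59.85
tcp_pos: [646.2, -55.1, 142.8]
ee_rot: [-0.0, 0.706, 0.708, -0.0]
wrist_force: [-0.9, 0.1, -0.8]
grip_width: 29.9
gripper_force: 0.0
```

```bash
python3 - <<'E'
from h import *
plan(646.6,-54.6,63.5,0.5); c=cap("wrist"); reds(c)
E
```

```text
t=59.85 tcp [646.2 -55.1 142.8] y-ang 0.18 j6 -0.13 w 29.9 F [-0.9  0.1 -0.8] -> TURN -0.32 SHIFT [0.0005 0.0005 0.0793]
red 31 [341.  69.] z70 [685.6  49. ] z47 [689.9  52.5]
red 89 [285. 191.] z70 [649.5 -34. ] z47 [649.8 -39.4]
red 42 [296. 225.] z70 [657.2 -58.7] z47 [658.4 -66.7]
red 42 [ 48. 232.] z70 [445.4 -68.1] z47 [423.9 -77.1]
```

drive_tool([
  {"xyz": [0.0005,0.0005,0.03],"turn": 5},
  {"xyz": [0,0,0.03],"turn": 0},
  {"xyz": [0,0,0.013],"turn": 0},
  {"xyz": [0,0,0.006],"turn": 0},
  {"xyz": [0,0,0],"turn": 0},
])

```text
clock: 60.4
tcp_pos: [646.4, -53.7, 64.7]
ee_rot: [-0.0, 0.735, 0.678, -0.0]
wrist_force: [0.6, -0.9, 0.7]
grip_width: 30.2
gripper_force: 0.0
```

drive_tool([
  {"xyz": [0,0,0],"turn": 0},
  {"xyz": [0,0,0],"turn": 0},
  {"xyz": [0,0,0],"turn": 0},
  {"xyz": [0,0,0],"turn": 0},
], grip=1, force=70)

```text
clock: 60.8
tcp_pos: [646.7, -54.1, 66.2]
ee_rot: [0.0, 0.735, 0.678, 0.0]
wrist_force: [-7.0, 0.4, 6.9]
grip_width: 5.4
gripper_force: 69.0
```

```bash
python3 - <<'E'
from h import *
plan(646.6,-54.6,63.5,-65.3)
E
```

```text
t=60.80 tcp [646.7 -54.1  66.2] y-ang -4.60 j6 -0.04 w 5.4 F [-7.   0.4  6.9] -> TURN 60.70 SHIFT [-0.0003  0.0004  0.0027]
```

drive_tool([
  {"xyz": [0,-0.0005,0],"turn": 7.6},
  {"xyz": [0,0,0],"turn": 7.6},
  {"xyz": [0,0,0],"turn": 7.6},
  {"xyz": [0,0,0],"turn": 7.6},
  {"xyz": [0,0,0],"turn": 7.6},
  {"xyz": [0,0,0],"turn": 7.6},
  {"xyz": [0,0,0],"turn": 7.6},
  {"xyz": [0,0,0],"turn": 7.6},
  {"xyz": [0,0,0],"turn": 0},
  {"xyz": [0,0,0],"turn": 0},
])

```text
clock: 61.8
tcp_pos: [646.5, -54.0, 66.2]
ee_rot: [0.0, 0.977, 0.213, 0.001]
wrist_force: [-3.7, 0.9, 6.2]
grip_width: 5.6
gripper_force: 68.9
```

```bash
python3 - <<'E'
from h import *
plan(646.6,-54.6,63.5,-136.9)
for n in("top","scene","wrist"):
    c=cap(n); print(n,sq(c,orange(c),56,60)); reds(c) if n!="top" else 0
E
```

```text
t=61.80 tcp [646.5 -54.   66.2] y-ang -65.42 j6 1.02 w 5.6 F [-3.7  0.9  6.2] -> TURN 71.48 SHIFT [0.0005 0.0003 0.0027]
top [(-34.4, 582.7, 36.2, 237.5, 1.7), (483.1, -247.0, 43.4, 43.9, 74.8)]
scene [(482.5, -244.9, 42.9, 43.1, 75.7)]
wrist [(661.4, -64.4, 2.6, 11.1, 44.2), (659.0, -48.8, 5.4, 8.1, 24.5), (694.3, -141.5, 57.8, 62.0, 84.3)]
red 67 [122. 104.] z70 [689.7  44.6] z47 [686.1  56. ]
red 221 [280. 233.] z70 [664.2 -46.2] z47 [656.3 -49.8]
red 107 [311. 242.] z70 [666.  -60.8] z47 [658.4 -66.8]
```

Round one is complete, with all four screws at about half travel and the stack intact. For round two I start with d, which is already in the grip, then b, a, c in cross order.

drive_tool([
  {"xyz": [0,0,0],"turn": 8},
  {"xyz": [0,0,0],"turn": 8},
  {"xyz": [0,0,0],"turn": 8},
  {"xyz": [0,0,0],"turn": 8},
  {"xyz": [0,0,0],"turn": 8},
  {"xyz": [0,0,0],"turn": 8},
  {"xyz": [0,0,0],"turn": 8},
  {"xyz": [0,0,0],"turn": 8},
  {"xyz": [0,0,0],"turn": 7.5},
  {"xyz": [0,0,0],"turn": 0},
])

```text
clock: 62.95
tcp_pos: [646.5, -53.9, 66.2]
ee_rot: [-0.0, 0.916, -0.4, 0.001]
wrist_force: [-4.2, 1.3, 5.5]
grip_width: 5.6
gripper_force: 69.0
```

```bash
python3 - <<'E'
from h import *
plan(646.6,-54.6,63.5,-136.9); print(r.get_state()["ft_torque"]); c=cap("wrist"); reds(c)
E
```

```text
t=62.95 tcp [646.5 -53.9  66.2] y-ang -137.17 j6 2.27 w 5.6 F [-4.2  1.3  5.5] -> TURN -0.27 SHIFT [0.0006 0.0004 0.0027]
[0.40014872 0.65832949 0.10224566]
red 74 [280. 217.] z70 [665.  -73.8] z47 [660.  -68.3]
red 226 [280. 233.] z70 [659.8 -68.2] z47 [654.  -61.8]
red 26 [117. 324.] z70 [689.6  38.8] z47 [688.7  62.9]
```

drive_tool([
  {"xyz": [0,0,0],"turn": 3},
  {"xyz": [0,0,0],"turn": 0},
])

```text
clock: 63.2
tcp_pos: [646.5, -53.8, 66.2]
ee_rot: [-0.0, 0.907, -0.422, 0.001]
wrist_force: [-3.1, 2.1, 6.4]
grip_width: 5.6
gripper_force: 69.6
```

drive_tool([
  {"xyz": [0,0,0],"turn": 0},
  {"xyz": [0,0,0],"turn": 0},
  {"xyz": [0,0,0],"turn": 0},
  {"xyz": [0,0,-0.03],"turn": 0},
  {"xyz": [0,0,-0.045],"turn": -8.5},
  {"xyz": [0,0,-0.005],"turn": -8.5},
  {"xyz": [0,0,0],"turn": -8.5},
  {"xyz": [0,0,0],"turn": -8.5},
  {"xyz": [0,0,0],"turn": -8.5},
  {"xyz": [0,0,0],"turn": -8.5},
], grip=0.3)

```text
clock: 64.2
tcp_pos: [646.1, -54.1, 144.5]
ee_rot: [0.0, 1.0, 0.013, 0.0]
wrist_force: [0.2, 0.0, -0.3]
grip_width: 30.0
gripper_force: 0.0
```

drive_tool([
  {"xyz": [0,0,0],"turn": -8.5},
  {"xyz": [0,0,0],"turn": -8.5},
  {"xyz": [0,0,0],"turn": -7},
  {"xyz": [0,0,0],"turn": 0},
])

```text
clock: 64.6
tcp_pos: [646.1, -54.1, 144.5]
ee_rot: [0.0, 0.976, 0.218, 0.0]
wrist_force: [0.8, 0.6, -0.3]
grip_width: 29.8
gripper_force: 0.0
```

```bash
python3 - <<'E'
from h import *
c=cap("wrist"); reds(c); plan(447.4,158.3,143,-65.3)
E
```

```text
red 30 [59. 85.] z70 [670.5 145.9] z47 [666.2 163.9]
red 29 [173. 104.] z70 [689.2  46.6] z47 [686.9  54.1]
red 21 [ 25. 107.] z70 [642.4 177.5] z47 [635.1 198.8]
red 27 [304. 202.] z70 [664.7 -63.5] z47 [659.8 -67.7]
red 74 [310. 212.] z70 [659.8 -70.8] z47 [654.4 -75.7]
red 16 [ 20. 317.] z70 [421.2 153.4] z47 [390.5 172.2]
t=64.65 tcp [646.1 -54.1 144.5] y-ang -65.05 j6 1.01 w 30.0 F [-0.1  0.2  0.9] -> TURN 0.25 SHIFT [-0.0917 -0.276   0.0015]
```

drive_tool([
  {"xyz": [-0.0131,-0.0394,0],"turn": 0},
  {"xyz": [-0.0131,-0.0394,0],"turn": 0},
  {"xyz": [-0.0131,-0.0394,0],"turn": 0},
  {"xyz": [-0.0131,-0.0394,0],"turn": 0},
  {"xyz": [-0.0131,-0.0394,0],"turn": 0},
  {"xyz": [-0.0131,-0.0394,0],"turn": 0},
  {"xyz": [-0.0131,-0.0394,0],"turn": 0},
  {"xyz": [0,0,0],"turn": 0},
  {"xyz": [0,0,0],"turn": 0},
])

```text
clock: 65.55
tcp_pos: [445.8, 157.3, 144.8]
ee_rot: [0.0, 0.976, 0.217, 0.0]
wrist_force: [0.4, 0.3, -0.9]
grip_width: 29.5
gripper_force: 0.0
```

```bash
python3 - <<'E'
from h import *
plan(447.3,158.3,64,-65.3)
E
```

```text
t=65.55 tcp [445.8 157.3 144.8] y-ang -64.97 j6 1.42 w 29.5 F [ 0.4  0.3 -0.9] -> TURN 0.33 SHIFT [ 0.0017 -0.0003  0.0808]
```

drive_tool([
  {"xyz": [0.0015,0,0.03],"turn": 0},
  {"xyz": [0,0,0.03],"turn": 0},
  {"xyz": [0,0,0.015],"turn": 0},
  {"xyz": [0,0,0.005],"turn": 0},
  {"xyz": [0,0,0],"turn": 0},
])

```text
clock: 66.05
tcp_pos: [447.7, 157.1, 64.5]
ee_rot: [0.0, 0.976, 0.217, -0.0]
wrist_force: [0.2, 0.1, 0.1]
grip_width: 29.7
gripper_force: 0.0
```

drive_tool([
  {"xyz": [0,0,0],"turn": 0},
  {"xyz": [0,0,0],"turn": 0},
  {"xyz": [0,0,0],"turn": 0},
  {"xyz": [0,0,0],"turn": 0},
], grip=1, force=70)

```text
clock: 66.45
tcp_pos: [447.7, 158.4, 66.0]
ee_rot: [-0.001, 0.976, 0.217, 0.001]
wrist_force: [-4.2, 7.9, 5.5]
grip_width: 5.6
gripper_force: 69.6
```

drive_tool([
  {"xyz": [0,0,0],"turn": 8},
  {"xyz": [0,0,0],"turn": 8},
  {"xyz": [0,0,0],"turn": 8},
  {"xyz": [0,0,0],"turn": 8},
  {"xyz": [0,0,0],"turn": 8},
  {"xyz": [0,0,0],"turn": 8},
  {"xyz": [0,0,0],"turn": 8},
  {"xyz": [0,0,0],"turn": 8},
  {"xyz": [0,0,0],"turn": 8},
  {"xyz": [0,0,0],"turn": 2},
])

```text
clock: 67.45
tcp_pos: [447.6, 158.1, 66.0]
ee_rot: [-0.001, 0.909, -0.416, 0.0]
wrist_force: [-6.7, 4.1, 6.6]
grip_width: 5.4
gripper_force: 70.5
```

```bash
python3 - <<'E'
from h import *
plan(447.3,158.3,64,-136.9); c=cap("wrist"); reds(c)
E
```

```text
t=67.45 tcp [447.6 158.1  66. ] y-ang -139.17 j6 2.71 w 5.4 F [-6.7  4.1  6.6] -> TURN -2.27 SHIFT [-0.0003  0.      0.002 ]
red 75 [281. 317.] z70 [430. 178.] z47 [419.3 190.4]
```

Screw b is home, its red tip at 131.5°, pointing at its mark. On to a, with the wrist unwound to 24.7°.

drive_tool([
  {"xyz": [0,0,0],"turn": 0},
  {"xyz": [0,0,0],"turn": 0},
  {"xyz": [0,0,0],"turn": 0},
  {"xyz": [0,0,-0.03],"turn": 0},
  {"xyz": [0,0,-0.045],"turn": -8.5},
  {"xyz": [0,0,-0.005],"turn": -8.5},
  {"xyz": [0,0,0],"turn": -8.5},
  {"xyz": [0,0,0],"turn": -8.5},
  {"xyz": [0,0,0],"turn": -8.5},
  {"xyz": [0,0,0],"turn": -8.5},
], grip=0.3)

```text
clock: 68.5
tcp_pos: [447.4, 157.4, 144.6]
ee_rot: [0.0, 1.0, 0.021, 0.0]
wrist_force: [0.2, -0.6, 1.0]
grip_width: 30.3
gripper_force: 0.0
```

drive_tool([
  {"xyz": [0,0,0],"turn": -8.5},
  {"xyz": [0,0,0],"turn": -8.5},
  {"xyz": [0,0,0],"turn": -8.5},
  {"xyz": [0,0,0],"turn": -8.5},
  {"xyz": [0,0,0],"turn": -8.5},
  {"xyz": [0,0,0],"turn": -8.5},
  {"xyz": [0,0,0],"turn": -8.5},
  {"xyz": [0,0,0],"turn": -8.5},
  {"xyz": [0,0,0],"turn": -8.5},
  {"xyz": [0,0,0],"turn": -8.5},
])

```text
clock: 69.5
tcp_pos: [447.5, 157.3, 144.6]
ee_rot: [0.0, 0.723, 0.691, 0.0]
wrist_force: [-1.0, -0.3, -0.3]
grip_width: 29.8
gripper_force: 0.0
```

drive_tool([
  {"xyz": [0,0,0],"turn": -8.5},
  {"xyz": [0,0,0],"turn": -8.5},
  {"xyz": [0,0,0],"turn": -8.5},
  {"xyz": [0,0,0],"turn": -2.4},
  {"xyz": [0,0,0],"turn": 0},
])

```text
clock: 70.0
tcp_pos: [447.4, 157.4, 144.6]
ee_rot: [0.0, 0.537, 0.844, 0.0]
wrist_force: [0.6, 0.4, -0.7]
grip_width: 29.7
gripper_force: 0.0
```

```bash
python3 - <<'E'
from h import *
c=cap("wrist"); reds(c); plan(440.8,-48,143,24.7)
E
```

```text
red 101 [271. 190.] z70 [432.8 174. ] z47 [434.5 168.9]
red 36 [486. 295.] z70 [650.2 169.4] z47 [674.9 163.8]
red 9 [176. 378.] z70 [424.7 -33.7] z47 [425.5 -60.8]
t=70.05 tcp [447.4 157.4 144.5] y-ang 24.93 j6 -0.15 w 29.9 F [-0.  -0.1 -0.7] -> TURN 0.23 SHIFT [-0.1838 -0.0918  0.0015]
```

drive_tool([
  {"xyz": [-0.0368,-0.0184,0],"turn": 0},
  {"xyz": [-0.0368,-0.0184,0],"turn": 0},
  {"xyz": [-0.0368,-0.0184,0],"turn": 0},
  {"xyz": [-0.0368,-0.0184,0],"turn": 0},
  {"xyz": [-0.0368,-0.0184,0],"turn": 0},
  {"xyz": [0,0,0],"turn": 0},
  {"xyz": [0,0,0],"turn": 0},
])

```text
clock: 70.75
tcp_pos: [441.7, -48.9, 144.5]
ee_rot: [0.0, 0.539, 0.842, 0.0]
wrist_force: [-0.2, 1.1, -1.2]
grip_width: 29.9
gripper_force: 0.0
```

```bash
python3 - <<'E'
from h import *
plan(440.8,-48,64,24.7); c=cap("wrist"); reds(c)
E
```

```text
t=70.75 tcp [441.7 -48.9 144.5] y-ang 24.80 j6 -0.60 w 29.9 F [-0.2  1.1 -1.2] -> TURN 0.10 SHIFT [ 0.0012 -0.0005  0.0805]
red 46 [258. 215.] z70 [426.2 -52.2] z47 [427.8 -59.4]
red 10 [549. 225.] z70 [672.7  48.5] z47 [700.4  51.9]
red 50 [280. 249.] z70 [450.7 -69.4] z47 [454.9 -78.5]
red 12 [467. 312.] z70 [635.9 -60. ] z47 [659.7 -68.1]
red 16 [480. 331.] z70 [668.  -72.9] z47 [695.2 -82.3]
```

drive_tool([
  {"xyz": [0.0012,-0.0005,0.03],"turn": 0},
  {"xyz": [0,0,0.03],"turn": 0},
  {"xyz": [0,0,0.015],"turn": 0},
  {"xyz": [0,0,0.005],"turn": 0},
  {"xyz": [0,0,0],"turn": 0},
])

```text
clock: 71.3
tcp_pos: [440.9, -46.8, 64.6]
ee_rot: [-0.0, 0.537, 0.844, -0.0]
wrist_force: [-0.9, -0.4, 0.6]
grip_width: 29.8
gripper_force: 0.0
```

drive_tool([
  {"xyz": [0,0,0],"turn": 0},
  {"xyz": [0,0,0],"turn": 0},
  {"xyz": [0,0,0],"turn": 0},
  {"xyz": [0,0,0],"turn": 0},
], grip=1, force=70)

```text
clock: 71.7
tcp_pos: [441.0, -47.6, 65.9]
ee_rot: [0.0, 0.537, 0.843, -0.0]
wrist_force: [-7.4, -1.0, 9.5]
grip_width: 5.8
gripper_force: 68.9
```

drive_tool([
  {"xyz": [0,0,0],"turn": 8},
  {"xyz": [0,0,0],"turn": 8},
  {"xyz": [0,0,0],"turn": 8},
  {"xyz": [0,0,0],"turn": 8},
  {"xyz": [0,0,0],"turn": 8},
  {"xyz": [0,0,0],"turn": 8},
  {"xyz": [0,0,0],"turn": 8},
  {"xyz": [0,0,0],"turn": 8},
  {"xyz": [0,0,0],"turn": 8},
  {"xyz": [0,0,0],"turn": 2},
])

```text
clock: 72.7
tcp_pos: [440.7, -47.6, 65.9]
ee_rot: [0.0, 0.938, 0.348, -0.0]
wrist_force: [-10.7, -0.9, 9.8]
grip_width: 5.6
gripper_force: 69.8
```

```bash
python3 - <<'E'
from h import *
plan(440.8,-48,64,-46.9); c=cap("wrist"); reds(c)
E
```

```text
t=72.70 tcp [440.7 -47.6  65.9] y-ang -49.28 j6 0.70 w 5.6 F [-10.7  -0.9   9.8] -> TURN -2.38 SHIFT [-0.0002  0.0003  0.0019]
red 26 [535.  12.] z70 [636.4 -59.5] z47 [659.9 -69.2]
red 23 [11. 37.] z70 [442.5 148.4] z47 [433.7 173.2]
red 12 [496. 314.] z70 [ 499.8 -173.2] z47 [ 500.6 -201.9]
red 80 [281. 316.] z70 [421.2 -64.7] z47 [408.9 -75.3]
```

Screw a is home. Last is c, at tool angle 24.7°.

drive_tool([
  {"xyz": [0,0,0],"turn": 0},
  {"xyz": [0,0,0],"turn": 0},
  {"xyz": [0,0,0],"turn": 0},
  {"xyz": [0,0,-0.03],"turn": 0},
  {"xyz": [0,0,-0.045],"turn": -8.5},
  {"xyz": [0,0,-0.005],"turn": -8.5},
  {"xyz": [0,0,0],"turn": -8.5},
  {"xyz": [0,0,0],"turn": -8.5},
  {"xyz": [0,0,0],"turn": -8.5},
  {"xyz": [0,0,0],"turn": -8.5},
], grip=0.3)

```text
clock: 73.75
tcp_pos: [440.9, -47.3, 144.6]
ee_rot: [0.0, 0.692, 0.722, 0.0]
wrist_force: [0.1, 0.1, -0.4]
grip_width: 30.0
gripper_force: 0.0
```

drive_tool([
  {"xyz": [0,0,0],"turn": -8.5},
  {"xyz": [0,0,0],"turn": -8.5},
  {"xyz": [0,0,0],"turn": -6},
  {"xyz": [0,0,0],"turn": 0},
  {"xyz": [0,0,0],"turn": 0},
])

```text
clock: 74.25
tcp_pos: [440.9, -47.3, 144.5]
ee_rot: [0.0, 0.539, 0.843, 0.0]
wrist_force: [0.1, -0.2, -0.4]
grip_width: 29.9
gripper_force: 0.0
```

```bash
python3 - <<'E'
from h import *
c=cap("wrist"); reds(c); plan(653.3,151.5,143,24.7)
E
```

```text
red 60 [250. 231.] z70 [425.1 -64.1] z47 [426.6 -72.8]
red 11 [549. 227.] z70 [673.   48.5] z47 [700.8  51.8]
red 12 [466. 314.] z70 [635.5 -60.3] z47 [659.3 -68.6]
red 18 [480. 332.] z70 [668. -73.] z47 [695.3 -82.6]
t=74.30 tcp [440.8 -47.3 144.5] y-ang 24.83 j6 -0.60 w 29.9 F [0.1 0.1 0.1] -> TURN 0.13 SHIFT [0.0919 0.2761 0.0015]
```

drive_tool([
  {"xyz": [0.0131,0.0394,0],"turn": 0},
  {"xyz": [0.0131,0.0394,0],"turn": 0},
  {"xyz": [0.0131,0.0394,0],"turn": 0},
  {"xyz": [0.0131,0.0394,0],"turn": 0},
  {"xyz": [0.0131,0.0394,0],"turn": 0},
  {"xyz": [0.0131,0.0394,0],"turn": 0},
  {"xyz": [0.0131,0.0394,0],"turn": 0},
  {"xyz": [0,0,0],"turn": 0},
  {"xyz": [0,0,0],"turn": 0},
])

```text
clock: 75.2
tcp_pos: [652.0, 152.8, 143.6]
ee_rot: [-0.0, 0.538, 0.843, -0.001]
wrist_force: [0.1, -0.3, -0.4]
grip_width: 30.1
gripper_force: 0.0
```

```bash
python3 - <<'E'
from h import *
plan(653.3,151.5,64,24.7)
E
```

```text
t=75.20 tcp [652.  152.8 143.6] y-ang 24.96 j6 -0.24 w 30.1 F [ 0.1 -0.3 -0.4] -> TURN 0.26 SHIFT [-0.0017  0.0007  0.0796]
```

drive_tool([
  {"xyz": [-0.0012,0.0005,0.03],"turn": 0},
  {"xyz": [0,0,0.03],"turn": 0},
  {"xyz": [0,0,0.014],"turn": 0},
  {"xyz": [0,0,0.005],"turn": 0},
  {"xyz": [0,0,0],"turn": 0},
])

```text
clock: 75.7
tcp_pos: [652.9, 151.1, 66.0]
ee_rot: [0.0, 0.538, 0.843, 0.0]
wrist_force: [-0.5, 0.1, -0.0]
grip_width: 29.4
gripper_force: 0.0
```

drive_tool([
  {"xyz": [0,0,0],"turn": 0},
  {"xyz": [0,0,0],"turn": 0},
  {"xyz": [0,0,0],"turn": 0},
  {"xyz": [0,0,0],"turn": 0},
], grip=1, force=70)

```text
clock: 76.1
tcp_pos: [653.4, 151.5, 67.3]
ee_rot: [0.001, 0.537, 0.843, 0.001]
wrist_force: [-2.7, -2.3, 6.4]
grip_width: 5.2
gripper_force: 69.1
```

drive_tool([
  {"xyz": [0,0,0],"turn": 8},
  {"xyz": [0,0,0],"turn": 8},
  {"xyz": [0,0,0],"turn": 8},
  {"xyz": [0,0,0],"turn": 8},
  {"xyz": [0,0,0],"turn": 8},
  {"xyz": [0,0,0],"turn": 8},
  {"xyz": [0,0,0],"turn": 8},
  {"xyz": [0,0,0],"turn": 8},
  {"xyz": [0,0,0],"turn": 8},
  {"xyz": [0,0,0],"turn": 2},
])

```text
clock: 77.1
tcp_pos: [652.8, 151.5, 67.3]
ee_rot: [0.0, 0.938, 0.348, 0.0]
wrist_force: [-9.3, -1.6, 9.4]
grip_width: 5.7
gripper_force: 70.1
```

drive_tool([
  {"xyz": [0,0,0],"turn": 0},
  {"xyz": [0,0,0],"turn": 0},
  {"xyz": [0,0,0],"turn": 0},
  {"xyz": [0,0,0],"turn": 0},
  {"xyz": [0,0,-0.03],"turn": 0},
  {"xyz": [0,0,-0.045],"turn": 0},
  {"xyz": [0,0,-0.045],"turn": 0},
  {"xyz": [0,0,-0.045],"turn": 0},
  {"xyz": [0,0,0],"turn": 0},
  {"xyz": [0,0,0],"turn": 0},
], grip=0.3)

```text
clock: 78.1
tcp_pos: [653.3, 151.5, 231.6]
ee_rot: [0.0, 0.937, 0.35, 0.001]
wrist_force: [0.2, -0.4, -0.5]
grip_width: 29.8
gripper_force: 0.0
```

```bash
python3 - <<'E'
from h import *
st(); c=cap("wrist"); reds(c)
for n in("top","scene"):
    c=cap(n); print(n,"z56",sq(c,orange(c),56,60))
    H=hsv(c); red=((H[...,0]<8)|(H[...,0]>172))&(H[...,1]>110)&(H[...,2]>60)
    k,l,s,ce=cv2.connectedComponentsWithStats(red.astype(np.uint8))
    for i in range(1,k):
        p=onz(c,ce[i],68)[:2]
        if np.hypot(*(p-[547,51]))<200: print(s[i,4],p.round(1))
E
```

```text
78.1 [653.3 151.5 231.6] [[0.755, 0.656, 0.002], [0.656, -0.755, 0.0], [0.002, 0.001, -1.0]] [ 0.2 -0.4 -0.5] 29.8
red 47 [279. 169.] z70 [668.4 166.5] z47 [665.5 164.1]
red 13 [373. 225.] z70 [688.9  56.9] z47 [687.5  46.2]
top z56 [(-34.4, 582.7, 36.2, 237.5, 1.7), (483.3, -246.9, 43.8, 44.3, 75.0)]
1 [671.2 166.2]
scene z56 [(482.8, -244.7, 43.2, 43.9, 75.0)]
5 [665.8 167.7]
4 [658.4 -67.6]
```

```bash
python3 -c "
from workcell import hand_in
print(hand_in())"
```

```text
the job is handed in; nothing more can be done
None
```

I handed the job in at 78 s; no verdict came back. By my last measurements, both tins are stacked lid-up within about 2 mm of the plate's centre, one of them after being knocked off and turned back over. The cover is shut and all four screws are home after two cross-order rounds.

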